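# Put away the balcony odds and ends

## Robot

A 6-joint arm with a two-finger parallel gripper is mounted at the origin on the work surface. World frame = base frame: x ahead of the robot, y to its left, z up, the work surface at z = 0. Lengths are in mm, angles in rad, forces in N, time in s.
With the tool pointing down it reaches from about 350 to 775 mm from the base axis. Payload 7.3 kg.
Tool frame: the origin (TCP) lies on the mounting face of the last link; the fingertips stand 178 mm ahead of it and the grasp point (between the pads) lies 159 mm ahead of it (bot.grip_point_offset is the distance from the TCP to the grasp point, in mm); x points along the fingers, y is the direction in which the jaws open and shut, and the axes are right-handed (so a half turn about x gives the same grasp; the last joint's range is limited). The gripper opens to 92 mm and grips with 3 to 60 N. Pads are 19 mm wide; open, the fingers measure 130 mm over their backs; the gripper's body (75 mm by 190 mm) begins 47 mm behind the grasp point.
Start: joints at [-1.467, 0.342, 1.524, -0, 1.275, -0.146], TCP at [129.805, -508.703, 404.741] pointing down, gripper open.
Joint ranges: [-2.53, 2.53], [-0.77, 2.02], [0.04, 2.7], [-1, 4.14], [0.28, 2.66], [-3.11, 3.11]. Speed limits (rad/s): [2.57, 2.57, 3.14, 3.14, 3.14, 3.14].

## Interface

Orientations are given as [roll, pitch, yaw] about the fixed x, y, z axes, in that order (R = Rz(yaw) Ry(pitch) Rx(roll)).
In Python, from plant import bot gives the robot as it stands.
- The arm moves only by the tool arm_command, never from a script. Its argument "moves" is a list of rows, each a list of 5 numbers: the shift along the tool's x, y, z in cm, then the turn about the tool's x in degrees, then the opening, from 0 (shut) to 1 (fully open). A call has 1 to 10 rows; each row is the pose to reach, as a shift and turn from the pose measured when the call began, along the tool's axes at that moment; what a row does not reach only later rows make up. A row lasts 1/10 s, in which the tool goes at most 50 mm and 8.59 degrees, less where a joint would pass 70% of its speed; a pose out of reach is approached as far as the arm can. A call with a gripper value outside its range is refused whole. The fingers move at their own pace and stop on an object; the grip force is fixed at half the most. Time passes only in rows, so rows that repeat a pose let the fingers close. It gives the time, the measured TCP pose, the force and the opening at its end, in the units of the state.
- bot.get_obs(): the state, without advancing time (a new reading comes with each control period).
- bot.capture(name): name is "scene" or "top" or "wrist"; returns a dict with "frame" (480x640x3 uint8, blue, green, red), "K" (3x3 intrinsics, pixels), "origin" and "orientation" of the camera in the world; the wrist camera has in their place "T_tool_cam" (4x4, takes a point from camera to tool coordinates, whose origin is the TCP and whose axes are the tool frame's). Camera axes: x right, y down, z forward; pixel columns grow to the right and rows downward; lengths in mm; the calibration is good to about 2 mm. A picture is of the moment at which its call begins: read the wrist's pose just before it. There is no depth.
- bot.close_job(): hands the job in, once; it reports no verdict.
The state is a dict: "time": time; "joint_positions": joint angles; "dq": joint speeds; "tau": joint torques, N m; "tool_pos": TCP position; "tcp_rot": TCP orientation; "contact_force": force on the tool from outside, world axes, zero at the start; "moment": the same for the moment, N m; "grip_width": finger opening in mm.
Only numpy, scipy, OpenCV 4.12 (cv2) and the standard library are available. Lean on these libraries where they do the work, as an engineer would, in place of code of your own. Each camera call takes 0.05 s, during which the arm holds its last target.

## Task

Clear the ledge by putting each loose thing where its kind belongs: both clothes pegs in the stainless tin, the brass hose fitting in the glass jar, the squeeze bottle standing upright in the blue pail, and the little flowerpot standing upright in the middle of the clay saucer. Lower the fitting and the flowerpot all the way down before you let go, do not drop them, as glass and clay break.

Things in the scene. Friction and masses are not known exactly. Their poses are not given: they have to be found in the camera images.
- peg1_center (a point): Wooden clothes peg with a steel spring, lying on its side on the ledge: 80 mm long (its x), 16 mm wide (its y), 12 mm high, about 15 g. This point is its centre, 6 mm above its underside. The two pegs are alike.
- peg2_center (a point): Wooden clothes peg with a steel spring, lying on its side on the ledge: 80 mm long (its x), 16 mm wide (its y), 12 mm high, about 15 g. This point is its centre, 6 mm above its underside. The two pegs are alike.
- fitting_center (a point): Brass hose fitting standing upright: round foot 34 mm across and 14 mm high, above it a plain round stem 22 mm across up to the full height of 54 mm; about 110 g. This point is its centre, 27 mm above its underside; z is its upright axis.
- pot_center (a point): Small empty terracotta flowerpot standing upright, 58 mm high: foot 40 mm across, tapering body, and round the top a straight collar 56 mm across and 22 mm tall (its uppermost 22 mm), wall 6 mm there; about 110 g. This point is its centre, 29 mm above its underside; z is its upright axis.
- bottle_center (a point): White plastic squeeze bottle, closed, standing upright, 140 mm high: round body 56 mm across for the lower 88 mm, a shoulder up to 98 mm, then a plain grey cylindrical cap 32 mm across from 98 to 140 mm, firmly fixed and strong enough to lift it by; about 220 g. This point is its centre, 70 mm above its underside; z is its upright axis.
- saucer: Clay plant saucer, round, fixed to the ledge: 130 mm across the rim, rim 18 mm high, flat inner floor about 94 mm across at 6 mm height. Origin: centre of its underside, z up.
- pail: Small round blue plastic pail, fixed, open on top, its wire handle folded down outside: rim 144 mm across and 100 mm high, walls 4 mm, tapering to 112 mm across at the foot; inner floor at 4 mm height. Origin: centre of its underside, z up; its yaw has no meaning.
- tin: Round stainless steel pegs tin, fixed, open on top, empty: 136 mm across, 50 mm high, walls 3 mm, inner floor at 3 mm height. Origin: centre of its underside, z up.
- jar: Wide-mouthed clear glass jar, fixed, open on top, empty: 104 mm across, 75 mm high, straight walls 4 mm, inner floor at 4 mm height. Origin: centre of its underside, z up.

How it is judged:
By the outcome, as a careful person would: the job done as asked, in the order asked, and still so for the second after the job is handed in, with the robot touching nothing.
It also fails if it takes over 134 s, if anything falls off the work surface, if the arm or the gripper's body presses on something with over 40 N, if the wrist force passes 120 N, or if a joint passes its speed limit or range.

## Working session

There is one attempt and no reset: what is moved stays moved. The work goes in short steps, Python scripts to look and compute and a tool call to move; the robot and the scene stay as the last step left them, time stands still between calls to the robot, and variables do not carry over. Pictures are saved under pics/ and viewed, and the job is handed in when it is done.

Besides the shell and the picture viewer there is one more tool, called after "Request:" by a JSON object that holds its "op" and its "data". arm_command: Moves the arm, as the interface text tells. Its arguments: {"type":"object","properties":{"moves":{"type":"array"}},"required":["moves"]}

```bash
ls; mkdir -p pics
python3 - <<'E'
from plant import bot
import cv2
o=bot.get_obs()
for k,v in o.items(): print(k,v)
for n in("scene","top","wrist"):
    c=bot.capture(n); cv2.imwrite(f"pics/a_{n}.png",c["frame"])
    print(n,{k:v for k,v in c.items() if k!="frame"})
E
```

```text
pics
time 0.0
joint_positions [-1.46701534e+00  3.42735829e-01  1.52504525e+00 -3.70223084e-06
  1.27539995e+00 -1.45982273e-01]
dq [ 0.00272795  0.00053832 -0.0003016   0.00023849  0.00019348  0.00177186]
tau [ 9.57908669e-04 -4.31235945e+01 -2.44217777e+01  7.19769322e-02
  5.58606035e-02 -1.18721473e-04]
tool_pos [ 129.78193387 -508.5598102   404.0280887 ]
tcp_rot [-1.71454981  1.56920795  1.67680719]
contact_force [-0.45296096  0.06282806  0.26069827]
moment [ 0.00166581 -0.01127859 -0.0002595 ]
grip_width 91.89585502050048
scene {'K': array([[560.91604511,   0.        , 328.29968126],
       [  0.        , 560.91604511, 244.84908674],
       [  0.        ,   0.        ,   1.        ]]), 'origin': array([1225.55791256,   53.49425283, 1077.19146632]), 'orientation': array([-2.50945767, -0.00624919,  1.61733001])}
top {'K': array([[485.29507502,   0.        , 319.86551782],
       [  0.        , 485.29507502, 239.77220238],
       [  0.        ,   0.        ,   1.        ]]), 'origin': array([ 470.1375948 ,   -3.06762004, 1008.77167798]), 'orientation': array([-3.09632847,  0.02578255, -1.58470901])}
wrist {'K': array([[337.7798067 ,   0.        , 320.47142196],
       [  0.        , 337.7798067 , 239.06657559],
       [  0.        ,   0.        ,   1.        ]]), 'T_tool_cam': array([[ 7.24666353e-04, -2.43330293e-01,  9.69943217e-01,
         1.90737425e+01],
       [ 9.99999548e-01, -4.20650908e-04, -8.52651083e-04,
        -3.86177518e-01],
       [ 6.15483332e-04,  9.69943396e-01,  2.43329878e-01,
        -6.56115017e+01],
       [ 0.00000000e+00,  0.00000000e+00,  0.00000000e+00,
         1.00000000e+00]])}
```

View pics/a_scene.png

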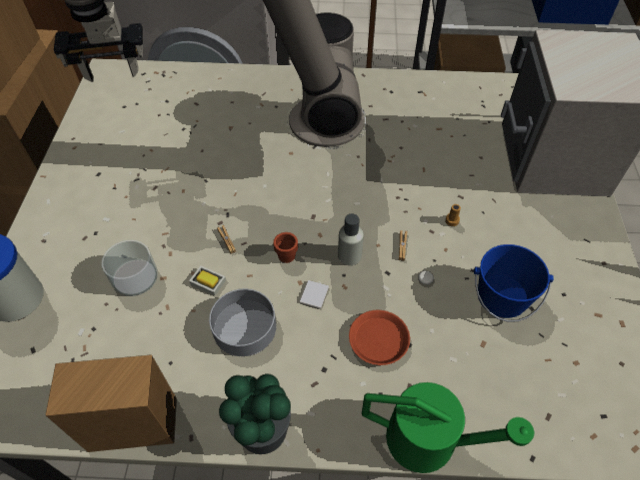

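View pics/a_top.png

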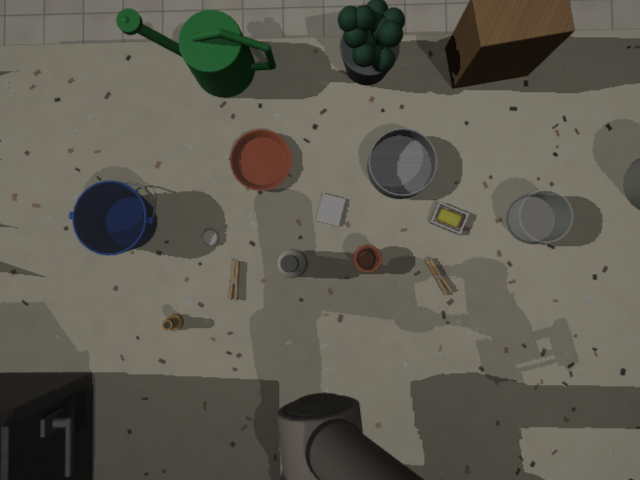

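View pics/a_wrist.png

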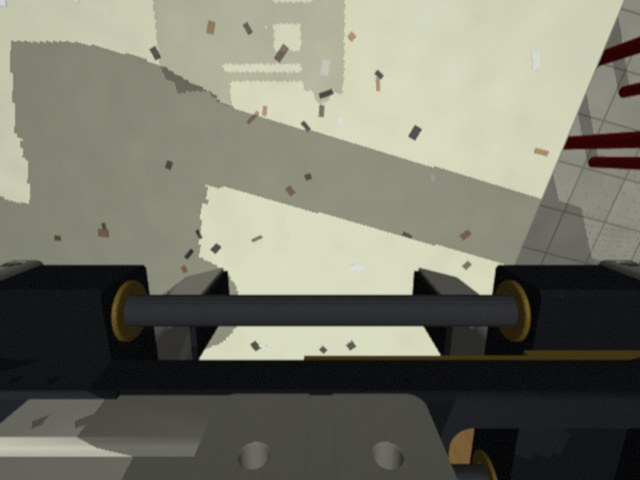

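The scene view shows the bottle at about (350,240), the pot (286,246), the pegs (227,238) and (404,245), and the fitting (454,215). In the top view the saucer is at (262,160), the pail (111,217), the tin (402,163) and the jar (540,217). The distractors are a tile, a sponge tray, a knob, the plant and the watering can. Next I'll measure positions with colour masks and ray casts.

```bash
cat > h.py <<'E'
import numpy as np, cv2
from scipy.spatial.transform import Rotation as Ro
def Rm(rpy): return Ro.from_euler('xyz',rpy).as_matrix()
def cam(c,obs=None):
    if 'origin' in c: return c['K'],np.array(c['origin']),Rm(c['orientation'])
    T=c['T_tool_cam'];R=Rm(obs['tcp_rot']);return c['K'],R@T[:3,3]+obs['tool_pos'],R@T[:3,:3]
def ray(C,uv,z):
    K,o,R=C; d=R@np.linalg.solve(K,[uv[0],uv[1],1.]); return o+d*(z-o[2])/d[2]
def proj(C,p):
    K,o,R=C; q=K@(R.T@(np.asarray(p,float)-o)); return q[:2]/q[2]
def pt_on_tool(obs):  # grasp point
    return np.array(obs['tool_pos'])+Rm(obs['tcp_rot'])@[159,0,0]
E
cat > seg.py <<'E'
from h import *
from plant import bot
for n in ("top","scene"):
    c=bot.capture(n);C=cam(c);f=c['frame'];hsv=cv2.cvtColor(f,cv2.COLOR_BGR2HSV)
    print(n)
    for nm,lo,hi,z,amin in [("red",(0,120,40),(12,255,255),0,200),("blue",(105,120,30),(130,255,255),0,800),("wood",(8,70,60),(24,255,255),0,25)]:
        m=cv2.inRange(hsv,lo,hi); m=cv2.morphologyEx(m,cv2.MORPH_CLOSE,np.ones((3,3)))
        k,l,s,ce=cv2.connectedComponentsWithStats(m)
        for i in range(1,k):
            if s[i,4]>=amin: print(nm,s[i].tolist(),ce[i].round(1),ray(C,ce[i],10).round(0)[:2])
    x=cv2.resize(f[120:345,60:600] if n=="top" else f[190:370,90:560],None,fx=1.48,fy=1.48,interpolation=cv2.INTER_CUBIC) if 0 else f
    cv2.imwrite(f"pics/b_{n}.png",x)
    if n=="top":
        cv2.imwrite("pics/b_t1.png",cv2.resize(f[130:345,330:600],None,fx=2.9,fy=2.7,interpolation=cv2.INTER_CUBIC))
        cv2.imwrite("pics/b_t2.png",cv2.resize(f[120:345,60:330],None,fx=2.6,fy=2.6,interpolation=cv2.INTER_CUBIC))
E
python3 seg.py
```

```text
top
red [230, 130, 62, 61, 2908] [260.5 159.6] [685. 143.]
red [353, 245, 29, 28, 558] [366.8 258.3] [476. -74.]
blue [70, 181, 83, 74, 1957] [122.6 219.1] [565. 433.]
wood [467, 0, 108, 49, 3919] [518.4  19.3] [ 969. -398.]
wood [230, 129, 62, 63, 2701] [260.5 160.5] [683. 143.]
wood [437, 208, 25, 20, 112] [449.4 217.7] [ 557. -244.]
wood [353, 245, 29, 29, 374] [367.6 257.9] [477. -75.]
wood [425, 258, 27, 37, 308] [438.1 276.1] [ 438. -218.]
wood [229, 261, 11, 39, 279] [234. 281.] [433. 200.]
wood [162, 314, 20, 17, 200] [172.3 322.4] [350. 329.]
scene
red [24, 0, 43, 31, 722] [42.4 14.5] [-463. -978.]
red [274, 232, 24, 31, 571] [285.8 246.1] [453. -76.]
red [349, 310, 61, 55, 2639] [378.9 337.1] [680. 141.]
blue [538, 0, 81, 24, 1684] [578.1  11.2] [-586.  829.]
blue [474, 245, 79, 73, 3874] [512.2 279.1] [519. 444.]
wood [0, 0, 82, 139, 6871] [30.4 69.2] [-171. -913.]
wood [439, 40, 4, 26, 50] [440.4  53. ] [-323.  342.]
wood [445, 204, 16, 23, 203] [453.6 215.9] [341. 327.]
wood [217, 225, 19, 29, 205] [226.3 238.9] [ 439. -219.]
wood [399, 230, 8, 31, 206] [402.2 244.6] [435. 198.]
wood [273, 232, 25, 15, 100] [286.1 238.8] [432. -77.]
wood [285, 250, 13, 13, 29] [291.8 257.7] [486. -59.]
wood [196, 270, 23, 18, 112] [205.9 280. ] [ 557. -247.]
wood [357, 309, 54, 34, 181] [391.2 322.2] [643. 168.]
wood [350, 318, 10, 10, 26] [353.5 322.6] [648.  87.]
wood [361, 320, 10, 14, 60] [365.8 327.3] [658. 114.]
wood [349, 338, 16, 24, 61] [355.5 349.9] [711.  93.]
wood [366, 343, 43, 23, 163] [386.5 358.1] [727. 157.]
wood [45, 355, 130, 97, 8414] [110.9 397.3] [ 837. -385.]
wood [590, 434, 7, 6, 25] [593.  436.2] [867. 545.]
wood [632, 446, 8, 7, 31] [634.7 448.6] [887. 618.]
```

View enlarged.

View pics/b_t1.png

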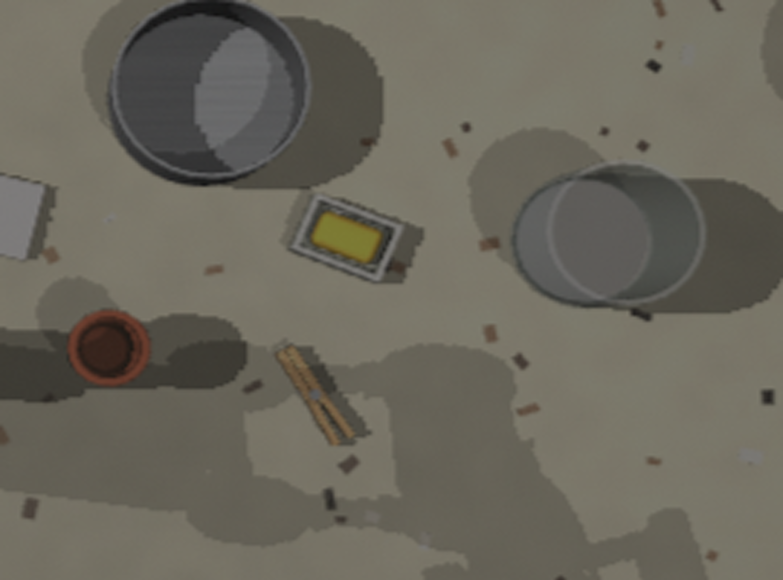

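View pics/b_t2.png

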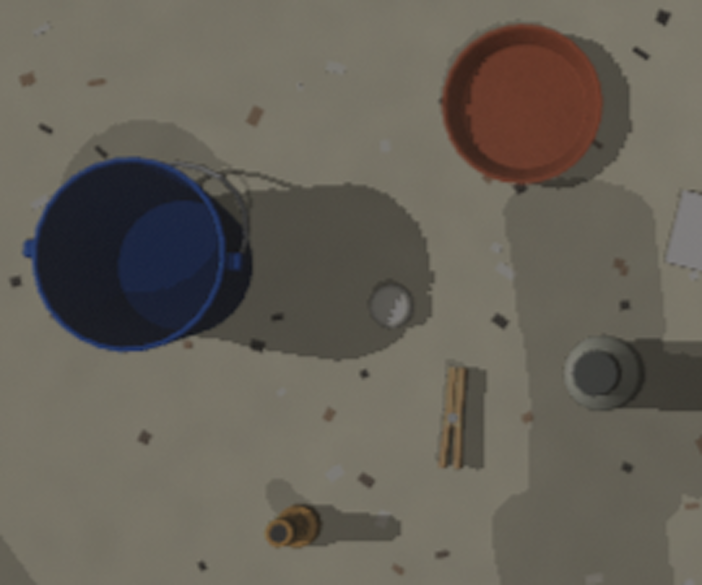

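```bash
cat > m.py <<'E'
from h import *
from plant import bot
t=cam(bot.capture("top")); s=cam(bot.capture("scene"))
for nm,uv,z in [("tin",(402.8,162.6),50),("jar",(546.2,216.3),75),("pot",(367.8,258.7),58),("pail",(109.6,217.5),100),("saucer",(261.2,159.6),18),("bottle",(289.6,262.7),140),("fit",(167.3,325),54),("peg1",(234.1,280.5),12),("peg1a",(235.8,261.5),12),("peg1b",(232.6,299.5),12),("peg2",(438.1,276.1),12),("peg2a",(428.3,258.9),12),("peg2b",(449,293.7),12)]:
    p=ray(t,uv,z); print(nm,p.round(0),"scene px top",proj(s,p).round(0),"base",proj(s,[p[0],p[1],0]).round(0), "r",np.hypot(p[0],p[1]).round())
E
python3 m.py; python3 -c "
import cv2
f=cv2.imread('pics/b_scene.png')
cv2.imwrite('pics/c1.png',cv2.resize(f[190:380,90:340],None,fx=3,fy=3))
cv2.imwrite('pics/c2.png',cv2.resize(f[190:380,325:575],None,fx=3,fy=3))"
```

```text
tin [ 665. -146.   50.] scene px top [242. 316.] base [245. 327.] r 680.0
jar [ 551. -412.   75.] scene px top [126. 258.] base [135. 277.] r 688.0
pot [475. -72.  58.] scene px top [285. 241.] base [287. 256.] r 481.0
pail [560. 419. 100.] scene px top [515. 272.] base [502. 296.] r 699.0
saucer [683. 141.  18.] scene px top [379. 337.] base [378. 341.] r 697.0
bottle [470.  74. 140.] scene px top [351. 219.] base [349. 257.] r 475.0
fit [350. 324.  54.] scene px top [456. 207.] base [452. 221.] r 477.0
peg1 [434. 200.  12.] scene px top [403. 244.] base [402. 247.] r 478.0
peg1a [473. 196.  12.] scene px top [402. 257.] base [401. 260.] r 512.0
peg1b [396. 203.  12.] scene px top [404. 231.] base [403. 234.] r 445.0
peg2 [ 438. -218.   12.] scene px top [227. 238.] base [227. 241.] r 489.0
peg2a [ 473. -199.   12.] scene px top [232. 250.] base [233. 253.] r 513.0
peg2b [ 402. -239.   12.] scene px top [220. 226.] base [221. 229.] r 468.0
```

View pics/c1.png

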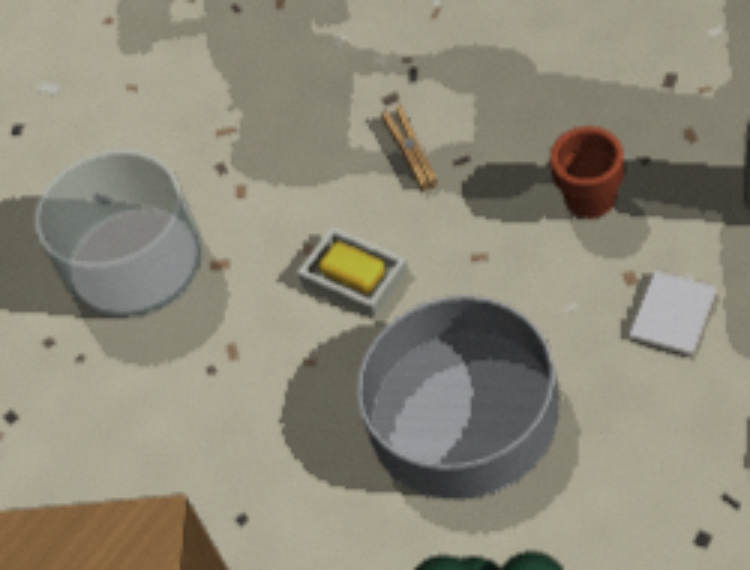

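View pics/c2.png

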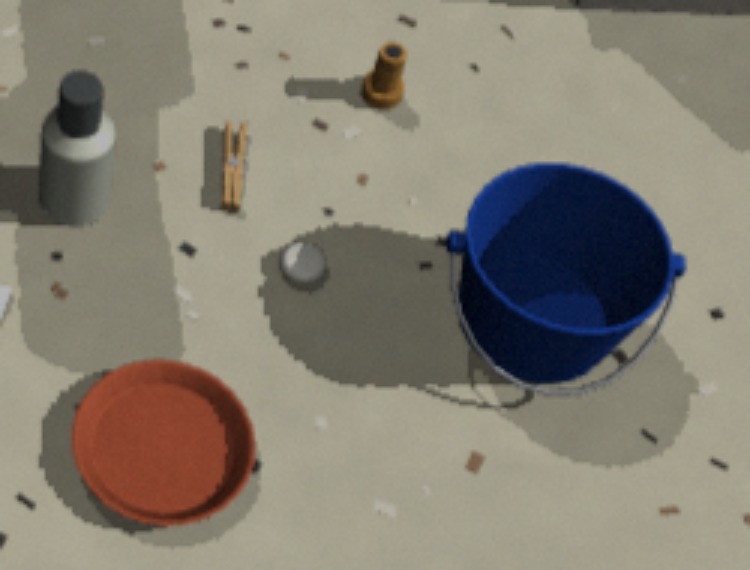

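Both views agree to about 2–3 mm: every projected rim centre lands on the one seen. Heights and sizes fit too. Next is a helper that turns a target grasp point and jaw angle into tool-frame shifts.

```bash
cat > go.py <<'E'
import sys
from h import *
from plant import bot
o=bot.get_obs(); R=Rm(o['tcp_rot']); g=pt_on_tool(o)
ja=np.degrees(np.arctan2(R[1,1],R[0,1]))
print("t",round(o['time'],2),"grasp",g.round(1),"jaw deg",round(ja,1),"w",round(o['grip_width'],1),"F",np.round(o['contact_force'],1),"q1,q6",np.round(o['joint_positions'][[0,5]],2))
a=list(map(float,sys.argv[1:]))
for i in range(0,len(a),4):
    x,y,z,j=a[i:i+4]
    d=R.T@(np.array([x,y,z])-g)/10
    t=-(((j-ja)+90)%180-90)   # tool x is down
    # TCP shift: grasp lies on tool x so turning about x keeps it
    print((x,y,z,j),"->",d.round(2),"turn",round(t,1), "dist rows",round(np.linalg.norm(d)/5,1))
E
python3 go.py 438 -218 200 119.5 438 -218 21 119.5
```

```text
t 0.35 grasp [ 129.8 -508.6  245.6] jaw deg -75.7 w 91.7 F [ 0.5  0.  -0.4] q1,q6 [-1.47 -0.15]
(438.0, -218.0, 200.0, 119.5) -> [  4.57 -20.54 -37.05] turn -15.2 dist rows 8.5
(438.0, -218.0, 21.0, 119.5) -> [ 22.47 -20.54 -37.05] turn -15.2 dist rows 9.6
```

Request:
{"op": "arm_command", "data": {"moves": [[4.6, -20.5, -37.05, -15.2, 1], [4.6, -20.5, -37.05, -15.2, 1], [4.6, -20.5, -37.05, -15.2, 1], [4.6, -20.5, -37.05, -15.2, 1], [4.6, -20.5, -37.05, -15.2, 1], [4.6, -20.5, -37.05, -15.2, 1], [4.6, -20.5, -37.05, -15.2, 1], [4.6, -20.5, -37.05, -15.2, 1], [4.6, -20.5, -37.05, -15.2, 0.6], [4.6, -20.5, -37.05, -15.2, 0.6]]}}

```text
time: 1.35
tool_pos: [439.9, -216.1, 358.2]
tcp_rot: [-2.092, 1.57, 1.569]
contact_force: [-0.2, -0.8, -0.0]
grip_width: 80.2
```

```bash
cat > wv.py <<'E'
import sys
from h import *
from plant import bot
o=bot.get_obs(); c=bot.capture("wrist"); cv2.imwrite(f"pics/{sys.argv[1]}.png",c['frame'])
C=cam(c,o); a=list(map(float,sys.argv[2:]))
for i in range(0,len(a),3): print(a[i:i+3],proj(C,a[i:i+3]).round(1))
E
python3 wv.py w1 438 -218 12 473 -199 12 402 -239 12; python3 go.py 438 -218 21 119.5
```

```text
[438.0, -218.0, 12.0] [322.  225.8]
[473.0, -199.0, 12.0] [323.  185.1]
[402.0, -239.0, 12.0] [322.4 265.9]
t 1.4 grasp [ 438.8 -217.3  199.4] jaw deg -60.3 w 76.5 F [-0.5  0.3 -0.4] q1,q6 [-0.62  0.44]
(438.0, -218.0, 21.0, 119.5) -> [17.84  0.04  0.1 ] turn 0.2 dist rows 3.6
```

View pics/w1.png

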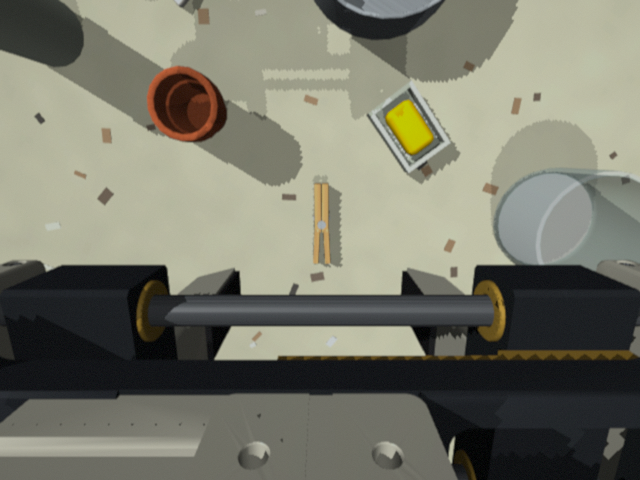

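Wrist view: the peg is at (322,223), lined up with the jaws and matching the prediction (322,226). Descending.

Request:
{"op": "arm_command", "data": {"moves": [[5, 0, 0.1, 0, 0.5], [10, 0, 0.1, 0, 0.5], [14, 0, 0.1, 0, 0.5], [16.5, 0, 0.1, 0, 0.5], [17.8, 0, 0.1, 0, 0.5], [17.8, 0, 0.1, 0, 0.5], [17.8, 0, 0.1, 0, 0], [17.8, 0, 0.1, 0, 0], [17.8, 0, 0.1, 0, 0], [17.8, 0, 0.1, 0, 0]]}}

```text
time: 2.4
tool_pos: [437.8, -218.0, 180.7]
tcp_rot: [-1.237, 1.571, 2.423]
contact_force: [-0.8, 0.1, 0.2]
grip_width: 18.5
```

Request:
{"op": "arm_command", "data": {"moves": [[0, 0, 0, 0, 0], [0, 0, 0, 0, 0], [0, 0, 0, 0, 0], [-3, 0, 0, 0, 0], [-8, 0, 0, 0, 0], [-12, 0, 0, 0, 0], [-12, 0, 0, 0, 0], [-12, 0, 0, 0, 0]]}}

```text
time: 3.2
tool_pos: [437.8, -217.9, 301.3]
tcp_rot: [2.002, 1.569, -0.621]
contact_force: [0.7, -0.5, -0.4]
grip_width: 15.6
```

```bash
python3 wv.py w2;  python3 go.py 665 -160 140 90 665 -146 140 119.5 665 -146 140 60 665 -146 27 90
```

```text
t 3.25 grasp [ 437.4 -217.7  141.1] jaw deg -60.3 w 15.8 F [ 0.1 -0.2  0.1] q1,q6 [-0.62  0.43]
(665.0, -160.0, 140.0, 90.0) -> [  0.1    6.27 -22.63] turn 29.7 dist rows 4.7
(665.0, -146.0, 140.0, 119.5) -> [  0.1    5.05 -23.32] turn 0.2 dist rows 4.8
(665.0, -146.0, 140.0, 60.0) -> [  0.1    5.05 -23.32] turn 59.7 dist rows 4.8
(665.0, -146.0, 27.0, 90.0) -> [ 11.4    5.06 -23.33] turn 29.7 dist rows 5.3
```

View pics/w2.png

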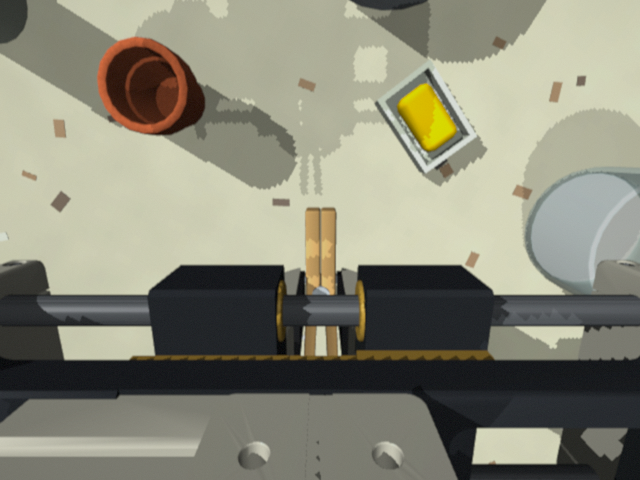

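The peg is held at 15.8 mm. Over to the tin, turning so that it lies along x, offset to one side.

```bash
python3 go.py 665 -168 140 90 665 -168 26 90
```

```text
t 3.25 grasp [ 437.4 -217.7  141.1] jaw deg -60.3 w 15.8 F [ 0.1 -0.2  0.1] q1,q6 [-0.62  0.43]
(665.0, -168.0, 140.0, 90.0) -> [  0.1    6.96 -22.23] turn 29.7 dist rows 4.7
(665.0, -168.0, 26.0, 90.0) -> [ 11.5    6.97 -22.24] turn 29.7 dist rows 5.2
```

Request:
{"op": "arm_command", "data": {"moves": [[0, 3, -5, 7, 0], [0, 5, -10, 14, 0], [0, 6, -15, 21, 0], [0, 7, -19, 26, 0], [0.1, 7, -22.2, 29.7, 0], [0.1, 7, -22.2, 29.7, 0], [0.1, 7, -22.2, 29.7, 0], [0.1, 7, -22.2, 29.7, 0], [0.1, 7, -22.2, 29.7, 0]]}}

```text
time: 4.15
tool_pos: [664.1, -169.3, 298.6]
tcp_rot: [-0.383, 1.569, 2.758]
contact_force: [0.3, -0.8, -0.0]
grip_width: 15.5
```

```bash
python3 wv.py w3;  python3 go.py 665 -168 26 90
```

```text
t 4.2 grasp [ 664.  -169.3  140. ] jaw deg -90.1 w 15.8 F [-0.1 -0.6 -0. ] q1,q6 [-0.36  1.21]
(665.0, -168.0, 26.0, 90.0) -> [11.4  -0.12 -0.12] turn -0.1 dist rows 2.3
```

View pics/w3.png

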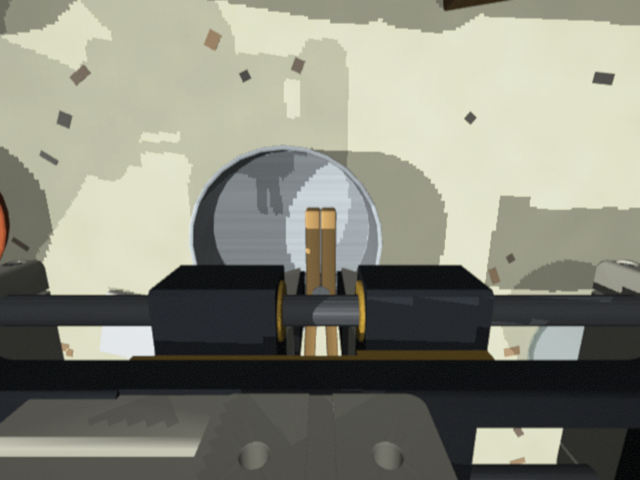

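The tin rim centre is at (286,~240), about 25 mm to the side, as planned. Lowering and releasing with a small opening.

Request:
{"op": "arm_command", "data": {"moves": [[4, -0.1, -0.1, 0, 0], [8, -0.1, -0.1, 0, 0], [10, -0.1, -0.1, 0, 0], [11, -0.1, -0.1, 0, 0], [11.4, -0.1, -0.1, 0, 0], [11.4, -0.1, -0.1, 0, 0.3], [11.4, -0.1, -0.1, 0, 0.3], [11.4, -0.1, -0.1, 0, 0.3], [6, -0.1, -0.1, 0, 0.3], [1, -0.1, -0.1, 0, 0.5]]}}

```text
time: 5.2
tool_pos: [664.8, -168.2, 285.2]
tcp_rot: [-0.379, 1.566, 2.762]
contact_force: [1.5, -1.3, 0.4]
grip_width: 32.0
```

```bash
python3 wv.py w4; python3 go.py 420 201 170 85
```

```text
t 5.25 grasp [ 668.8 -169.5  138.1] jaw deg -90.1 w 35.3 F [ 4.  -1.7  6.3] q1,q6 [-0.36  1.21]
(420.0, 201.0, 170.0, 85.0) -> [ -3.67 -37.01  24.87] turn 4.9 dist rows 8.9
```

View pics/w4.png

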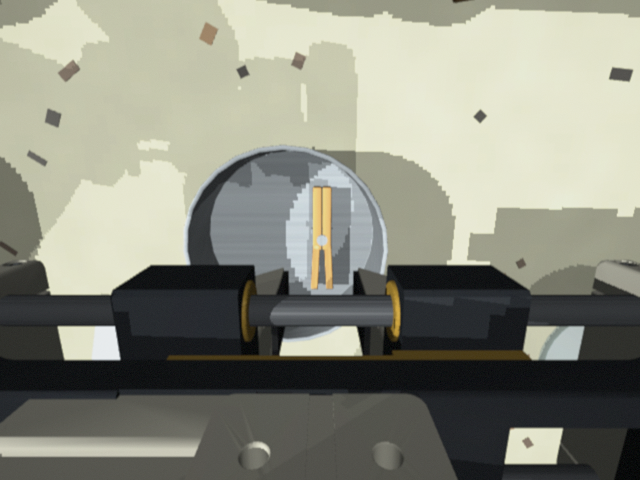

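The first peg lies in the tin at about (321,240). Now to peg 1, travelling above the bottle.

```bash
python3 go.py 420 201 205 85
```

```text
t 5.25 grasp [ 668.8 -169.5  138.1] jaw deg -90.1 w 35.3 F [ 4.  -1.7  6.3] q1,q6 [-0.36  1.21]
(420.0, 201.0, 205.0, 85.0) -> [ -7.17 -37.    24.83] turn 4.9 dist rows 9.0
```

Request:
{"op": "arm_command", "data": {"moves": [[-5, 0, 0, 0, 0.5], [-7, -4, 2.5, 0, 0.5], [-7, -8, 5, 2, 0.5], [-7, -37, 24.9, 5, 0.5], [-7, -37, 24.9, 5, 0.5], [-7, -37, 24.9, 5, 0.5], [-7, -37, 24.9, 5, 0.5], [-7, -37, 24.9, 5, 0.5], [-7, -37, 24.9, 5, 0.5], [-7, -37, 24.9, 5, 0.5]]}}

```text
time: 6.25
tool_pos: [418.5, 199.2, 363.3]
tcp_rot: [2.991, 1.555, -0.239]
contact_force: [1.3, 0.6, 0.2]
grip_width: 46.3
```

Request:
{"op": "arm_command", "data": {"moves": [[0, 0, 0, 0, 0.5], [0, 0, 0, 0, 0.5], [0, 0, 0, 0, 0.5]]}}

```text
time: 6.55
tool_pos: [419.1, 198.7, 363.8]
tcp_rot: [3.015, 1.554, -0.215]
contact_force: [-0.0, -1.1, -0.6]
grip_width: 46.1
```

```bash
python3 wv.py w5 434 200 12 473 196 12 396 203 12; python3 go.py 420 201 205 85
```

```text
[434.0, 200.0, 12.0] [317.9 212.9]
[473.0, 196.0, 12.0] [318.3 172.8]
[396.0, 203.0, 12.0] [318.3 249.8]
t 6.6 grasp [421.9 197.7 204.6] jaw deg -95.2 w 46.0 F [ 0.6  0.8 -1.3] q1,q6 [0.28 1.94]
(420.0, 201.0, 205.0, 85.0) -> [-0.04 -0.31  0.22] turn -0.2 dist rows 0.1
```

View pics/w5.png

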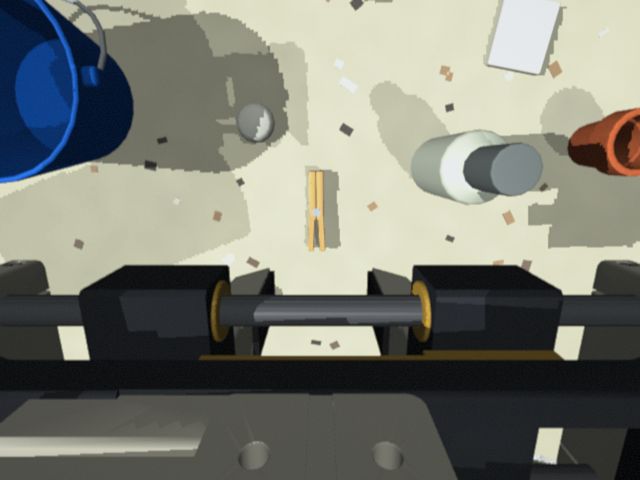

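Peg 1 is at (316,210), within 3 px of the prediction. Descending to a point on its near half, so the gripper body stays clear of the bottle.

```bash
python3 go.py 420 201 21.5 85
```

```text
t 6.6 grasp [421.9 197.7 204.6] jaw deg -95.2 w 46.0 F [ 0.6  0.8 -1.3] q1,q6 [0.28 1.94]
(420.0, 201.0, 21.5, 85.0) -> [18.31 -0.35  0.52] turn -0.2 dist rows 3.7
```

Request:
{"op": "arm_command", "data": {"moves": [[5, -0.3, 0.5, 0, 0.5], [10, -0.3, 0.5, 0, 0.5], [14, -0.3, 0.5, 0, 0.5], [17, -0.3, 0.5, 0, 0.5], [18.3, -0.35, 0.5, 0, 0.5], [18.3, -0.35, 0.5, 0, 0.5], [18.3, -0.35, 0.5, 0, 0], [18.3, -0.35, 0.5, 0, 0], [18.3, -0.35, 0.5, 0, 0], [18.3, -0.35, 0.5, 0, 0]]}}

```text
time: 7.6
tool_pos: [417.9, 201.4, 180.7]
tcp_rot: [3.019, 1.554, -0.213]
contact_force: [-0.3, 0.2, 0.9]
grip_width: 18.3
```

Request:
{"op": "arm_command", "data": {"moves": [[0, 0, 0, 0, 0], [0, 0, 0, 0, 0], [0, 0, 0, 0, 0], [-4, 0, 0, 0, 0], [-9, 0, 0, 0, 0], [-14, 0, 0, 0, 0], [-18, 0, 0, 0, 0], [-19, 0, 0, 0, 0], [-19, 0, 0, 0, 0], [-19, 0, 0, 0, 0]]}}

```text
time: 8.6
tool_pos: [414.3, 201.9, 369.4]
tcp_rot: [2.947, 1.556, -0.285]
contact_force: [0.5, -0.6, -0.3]
grip_width: 15.6
```

```bash
python3 wv.py w6;  python3 go.py 655 -122 210 90 655 -122 26 90
```

```text
t 8.65 grasp [416.4 201.2 210. ] jaw deg -95.2 w 15.5 F [-0.1 -1.1 -0.3] q1,q6 [0.29 1.95]
(655.0, -122.0, 210.0, 90.0) -> [  0.46  30.03 -26.68] turn -5.2 dist rows 8.0
(655.0, -122.0, 26.0, 90.0) -> [ 18.86  29.97 -26.43] turn -5.2 dist rows 8.8
```

View pics/w6.png

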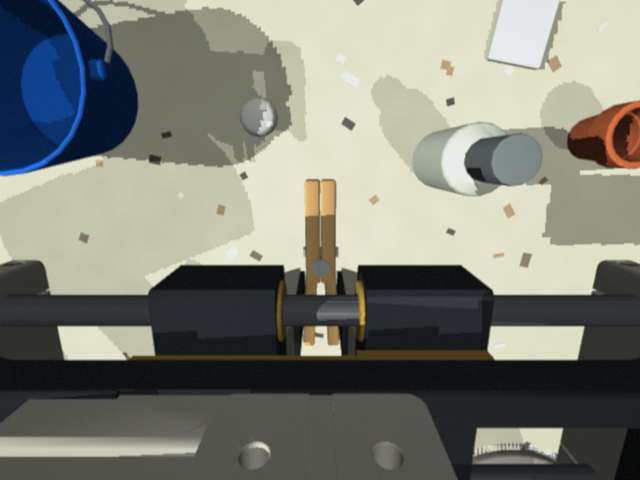

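Held with the centre about 14 mm ahead of the pads. Over to the tin's other half.

Request:
{"op": "arm_command", "data": {"moves": [[0.4, 30, -26.7, -5.2, 0], [0.4, 30, -26.7, -5.2, 0], [0.4, 30, -26.7, -5.2, 0], [0.4, 30, -26.7, -5.2, 0], [0.4, 30, -26.7, -5.2, 0], [0.4, 30, -26.7, -5.2, 0], [0.4, 30, -26.7, -5.2, 0], [0.4, 30, -26.7, -5.2, 0], [0.4, 30, -26.7, -5.2, 0], [0.4, 30, -26.7, -5.2, 0]]}}

```text
time: 9.65
tool_pos: [653.3, -122.3, 366.0]
tcp_rot: [2.81, 1.562, -0.333]
contact_force: [-0.1, 0.6, -0.7]
grip_width: 15.8
```

Request:
{"op": "arm_command", "data": {"moves": [[0, 0, 0, 0, 0], [0, 0, 0, 0, 0], [0, 0, 0, 0, 0]]}}

```text
time: 9.95
tool_pos: [653.0, -121.1, 366.0]
tcp_rot: [2.821, 1.563, -0.321]
contact_force: [0.4, -0.3, -0.1]
grip_width: 15.3
```

```bash
python3 wv.py w7;  python3 go.py 655 -122 80 90 655 -122 26 90
```

```text
t 10.0 grasp [ 654.4 -121.7  207.3] jaw deg -90.0 w 15.6 F [0.5 1.  0.4] q1,q6 [-0.3   1.27]
(655.0, -122.0, 80.0, 90.0) -> [ 1.273e+01 -1.000e-02  4.000e-02] turn -0.0 dist rows 2.5
(655.0, -122.0, 26.0, 90.0) -> [18.13 -0.02  0.09] turn -0.0 dist rows 3.6
```

View pics/w7.png

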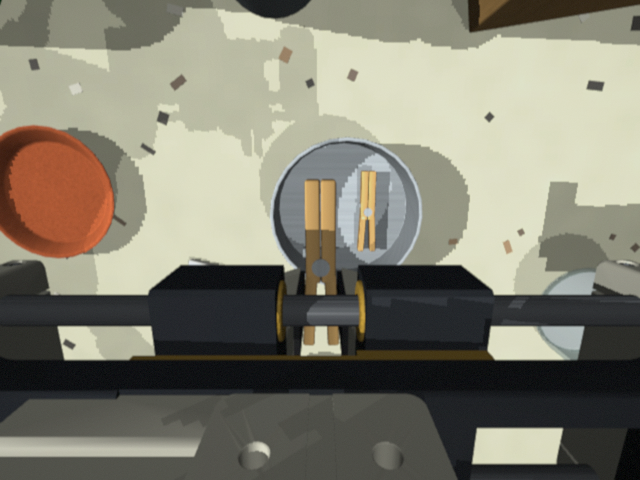

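The tin rim centre is at (347,~210) and the first peg at (368,212), so there is room on the left. Lowering.

Request:
{"op": "arm_command", "data": {"moves": [[5, 0, 0, 0, 0], [10, 0, 0, 0, 0], [14, 0, 0.1, 0, 0], [17, 0, 0.1, 0, 0], [18.1, 0, 0.1, 0, 0], [18.1, 0, 0.1, 0, 0], [18.1, 0, 0.1, 0, 0.28], [18.1, 0, 0.1, 0, 0.28], [18.1, 0, 0.1, 0, 0.28], [14, 0, 0, 0, 0.28]]}}

```text
time: 11.0
tool_pos: [652.4, -121.2, 221.8]
tcp_rot: [-0.145, 1.569, 2.996]
contact_force: [1.1, -0.1, 0.2]
grip_width: 25.9
```

Request:
{"op": "arm_command", "data": {"moves": [[-5, 0, 0, 0, 0.3], [-10, 0, 0, 0, 0.5], [-15, 0, 0, 0, 0.5], [-15, 0, 0, 0, 0.5], [-15, 0, 0, 0, 0.5]]}}

```text
time: 11.5
tool_pos: [652.6, -121.2, 374.0]
tcp_rot: [2.71, 1.569, -0.432]
contact_force: [0.2, -0.0, -0.6]
grip_width: 45.8
```

```bash
python3 wv.py w8;  python3 go.py 350 324 215 60  350 324 215 90 350 324 215 0
```

```text
t 11.55 grasp [ 652.1 -121.1  212.8] jaw deg -90.0 w 45.7 F [-0.1  0.5  0. ] q1,q6 [-0.3   1.27]
(350.0, 324.0, 215.0, 60.0) -> [ -0.15 -44.49  30.24] turn 30.0 dist rows 10.8
(350.0, 324.0, 215.0, 90.0) -> [ -0.15 -44.49  30.24] turn -0.0 dist rows 10.8
(350.0, 324.0, 215.0, 0.0) -> [ -0.15 -44.49  30.24] turn 90.0 dist rows 10.8
```

View pics/w8.png

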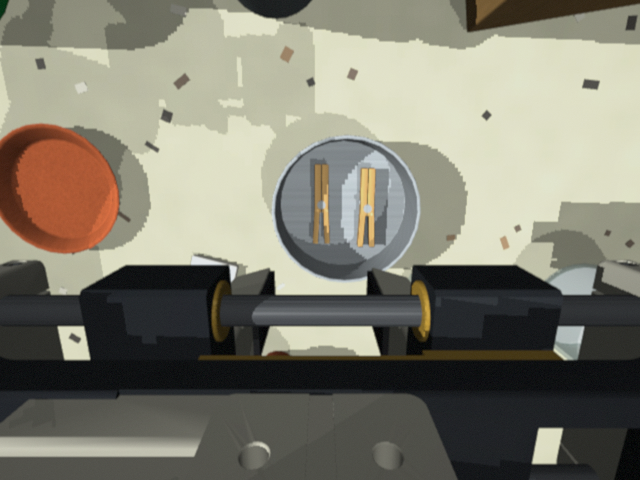

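Both pegs lie in the tin, at (321,205) and (368,207). Before going for the fitting I'll locate the cabinet edge near it.

Run:
```python
from h import *
from plant import bot
c=bot.capture("top");t=cam(c); d=bot.capture("scene");s=cam(d)
cv2.imwrite("pics/d1.png",cv2.resize(c['frame'][300:480,0:260],None,fx=3,fy=3))
cv2.imwrite("pics/d2.png",cv2.resize(d['frame'][20:240,430:640],None,fx=2.7,fy=2.7))
for uv in [(93,373),(70,390),(0,373)]:
    for z in (0,150,250,300): print("top",uv,z,ray(t,uv,z).round(),proj(s,ray(t,uv,z)).round())
for uv in [(514,185),(520,30),(554,110),(635,195)]:
    print("scene",uv,[ray(s,uv,z).round() for z in (0,250)])
```

```text
top (93, 373) 0 [246. 498.   0.] [517. 192.]
top (93, 373) 150 [279. 424. 150.] [505. 159.]
top (93, 373) 250 [301. 374. 250.] [495. 132.]
top (93, 373) 300 [313. 349. 300.] [489. 117.]
top (70, 390) 0 [211. 546.   0.] [533. 183.]
top (70, 390) 150 [250. 465. 150.] [520. 150.]
top (70, 390) 250 [275. 410. 250.] [510. 124.]
top (70, 390) 300 [288. 383. 300.] [504. 110.]
top (0, 373) 0 [247. 695.   0.] [595. 196.]
top (0, 373) 150 [281. 591. 150.] [578. 162.]
top (0, 373) 250 [303. 522. 250.] [564. 135.]
top (0, 373) 300 [314. 488. 300.] [557. 120.]
scene (514, 185) [array([221., 495.,   0.]), array([454., 392., 250.])]
scene (520, 30) [array([-479.,  618.,    0.]), array([-83., 487., 250.])]
scene (554, 110) [array([-80., 655.,   0.]), array([223., 515., 250.])]
scene (635, 195) [array([239., 800.,   0.]), array([468., 626., 250.])]
```

View pics/d1.png

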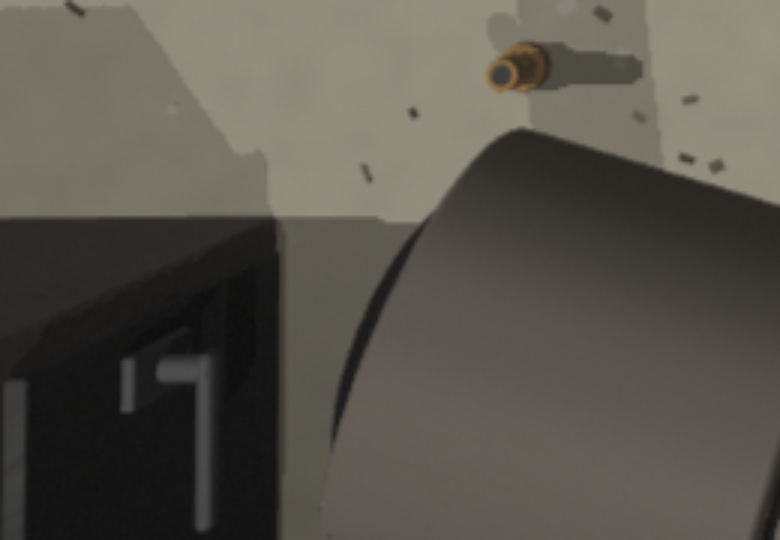

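View pics/d2.png

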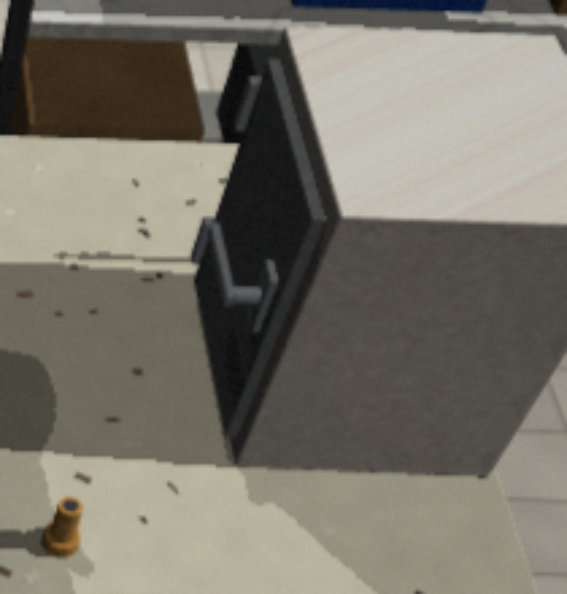

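The cabinet (x<250, y>440) is well clear of the fitting. Moving to hover above the fitting with the jaws along x.

Request:
{"op": "arm_command", "data": {"moves": [[-0.1, -44.5, 30.2, -90, 0.6], [-0.1, -44.5, 30.2, -90, 0.6], [-0.1, -44.5, 30.2, -90, 0.6], [-0.1, -44.5, 30.2, -90, 0.6], [-0.1, -44.5, 30.2, -90, 0.6], [-0.1, -44.5, 30.2, -90, 0.6], [-0.1, -44.5, 30.2, -90, 0.6], [-0.1, -44.5, 30.2, -90, 0.6], [-0.1, -44.5, 30.2, -90, 0.6], [-0.1, -44.5, 30.2, -90, 0.6]]}}

```text
time: 12.65
tool_pos: [370.5, 293.8, 371.7]
tcp_rot: [-1.521, 1.564, 3.126]
contact_force: [0.7, 0.5, 0.6]
grip_width: 54.9
```

```bash
python3 go.py 350 324 190 0
```

```text
t 12.65 grasp [369.3 293.8 212.7] jaw deg -3.8 w 54.9 F [0.7 0.5 0.6] q1,q6 [0.51 0.57]
(350.0, 324.0, 190.0, 0.0) -> [ 2.29 -2.11 -2.89] turn -3.8 dist rows 0.8
```

Request:
{"op": "arm_command", "data": {"moves": [[2.3, -2.1, -2.9, -3.8, 0.6], [2.3, -2.1, -2.9, -3.8, 0.6], [2.3, -2.1, -2.9, -3.8, 0.6], [2.3, -2.1, -2.9, -3.8, 0.6], [2.3, -2.1, -2.9, -3.8, 0.6]]}}

```text
time: 13.15
tool_pos: [352.1, 323.3, 349.0]
tcp_rot: [-1.582, 1.564, 3.129]
contact_force: [-0.9, 0.6, 0.3]
grip_width: 54.9
```

```bash
python3 wv.py w9 350 324 54 350 324 0; python3 go.py 350 324 44 0
```

```text
[350.0, 324.0, 54.0] [319.9 234.3]
[350.0, 324.0, 0.0] [320.3 221.8]
t 13.2 grasp [351.  323.4 190.1] jaw deg -0.1 w 54.8 F [ 0.4  0.  -0.4] q1,q6 [0.58 0.58]
(350.0, 324.0, 44.0, 0.0) -> [14.61 -0.   -0.06] turn -0.1 dist rows 2.9
```

View pics/w9.png

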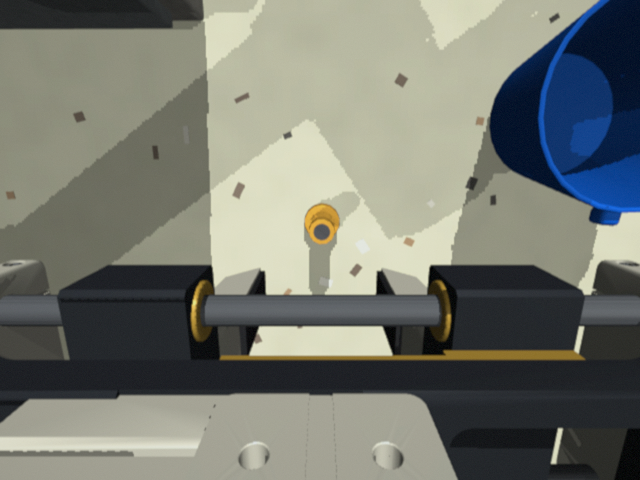

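The fitting top is at (321,231), about 2 mm off prediction along tool z, so I'll adjust by −2 mm. Descending around the stem.

Request:
{"op": "arm_command", "data": {"moves": [[4, 0, -0.2, 0, 0.6], [8, 0, -0.2, 0, 0.6], [11, 0, -0.2, 0, 0.6], [13.5, 0, -0.2, 0, 0.6], [14.6, 0, -0.2, 0, 0.6], [14.6, 0, -0.2, 0, 0.6], [14.6, 0, -0.2, 0, 0], [14.6, 0, -0.2, 0, 0], [14.6, 0, -0.2, 0, 0], [14.6, 0, -0.2, 0, 0]]}}

```text
time: 14.2
tool_pos: [351.3, 325.5, 203.9]
tcp_rot: [-1.778, 1.565, 2.933]
contact_force: [0.5, -0.8, -0.2]
grip_width: 28.2
```

Request:
{"op": "arm_command", "data": {"moves": [[0, 0, 0, 0, 0], [0, 0, 0, 0, 0], [0, 0, 0, 0, 0]]}}

```text
time: 14.5
tool_pos: [351.3, 325.5, 204.1]
tcp_rot: [-1.822, 1.565, 2.889]
contact_force: [0.0, -1.0, 3.1]
grip_width: 21.3
```

Request:
{"op": "arm_command", "data": {"moves": [[-3, 0, 0, 0, 0], [-8, 0, 0, 0, 0], [-13, 0, 0, 0, 0], [-17, 0, 0, 0, 0], [-19, 0, 0, 0, 0], [-19, 0, 0, 0, 0], [-19, 0, 0, 0, 0], [-19, 0, 0, 0, 0]]}}

```text
time: 15.3
tool_pos: [351.9, 325.0, 392.3]
tcp_rot: [-1.489, 1.563, -3.061]
contact_force: [0.5, -0.6, -1.8]
grip_width: 21.2
```

```bash
python3 wv.py w10; python3 go.py 551 -412 230 0
```

```text
t 15.35 grasp [350.7 325.  233.3] jaw deg -0.1 w 21.2 F [ 0.1  0.6 -0.1] q1,q6 [0.58 0.58]
(551.0, -412.0, 230.0, 0.0) -> [ 0.21 20.13 73.67] turn -0.1 dist rows 15.3
```

View pics/w10.png

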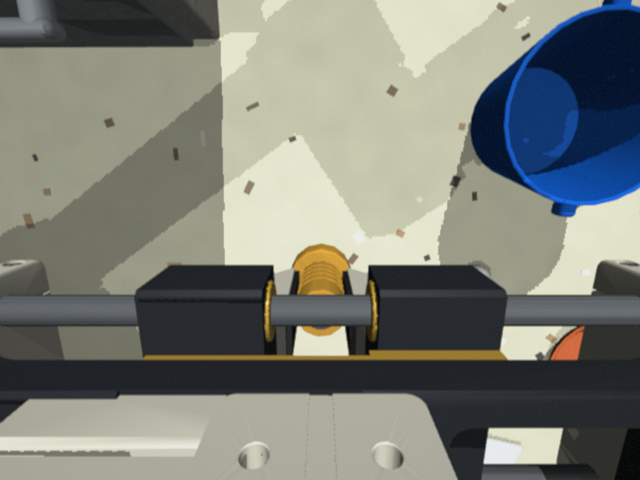

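Held at 21.2 mm, upright. Carrying it over to the jar in two legs.

Request:
{"op": "arm_command", "data": {"moves": [[0, 10, 36.8, 0, 0], [0, 10, 36.8, 0, 0], [0, 10, 36.8, 0, 0], [0, 10, 36.8, 0, 0], [0.2, 20.1, 73.7, 0, 0], [0.2, 20.1, 73.7, 0, 0], [0.2, 20.1, 73.7, 0, 0], [0.2, 20.1, 73.7, 0, 0], [0.2, 20.1, 73.7, 0, 0], [0.2, 20.1, 73.7, 0, 0]]}}

```text
time: 16.35
tool_pos: [482.9, -159.5, 389.4]
tcp_rot: [-1.632, 1.56, 3.078]
contact_force: [0.9, 1.1, -0.6]
grip_width: 21.3
```

```bash
python3 go.py 551 -412 230 0
```

```text
t 16.35 grasp [ 481.2 -159.4  230.4] jaw deg -0.1 w 21.3 F [ 0.9  1.1 -0.6] q1,q6 [-0.47 -0.47]
(551.0, -412.0, 230.0, 0.0) -> [-0.05  7.02 25.25] turn -0.1 dist rows 5.2
```

Request:
{"op": "arm_command", "data": {"moves": [[0, 7, 25.2, 0, 0], [0, 7, 25.2, 0, 0], [0, 7, 25.2, 0, 0], [0, 7, 25.2, 0, 0], [0, 7, 25.2, 0, 0], [0, 7, 25.2, 0, 0], [0, 7, 25.2, 0, 0], [0, 7, 25.2, 0, 0], [0, 7, 25.2, 0, 0]]}}

```text
time: 17.25
tool_pos: [552.5, -410.4, 388.1]
tcp_rot: [-1.731, 1.559, 2.98]
contact_force: [0.2, -0.0, -1.1]
grip_width: 21.1
```

```bash
python3 wv.py w11 551 -412 75; python3 go.py 551 -412 130 0 551 -412 49 0
python3 - <<'E'
from plant import bot
import cv2
for n in ("top","scene"): cv2.imwrite(f"pics/e_{n}.png",bot.capture(n)["frame"])
E
```

```text
[551.0, -412.0, 75.0] [322.3 232.7]
t 17.3 grasp [ 550.9 -410.1  229.6] jaw deg -0.0 w 21.3 F [ 0.6 -0.5 -1.7] q1,q6 [-0.75 -0.75]
(551.0, -412.0, 130.0, 0.0) -> [9.96 0.12 0.2 ] turn -0.0 dist rows 2.0
(551.0, -412.0, 49.0, 0.0) -> [18.06  0.21  0.21] turn -0.0 dist rows 3.6
```

View pics/w11.png

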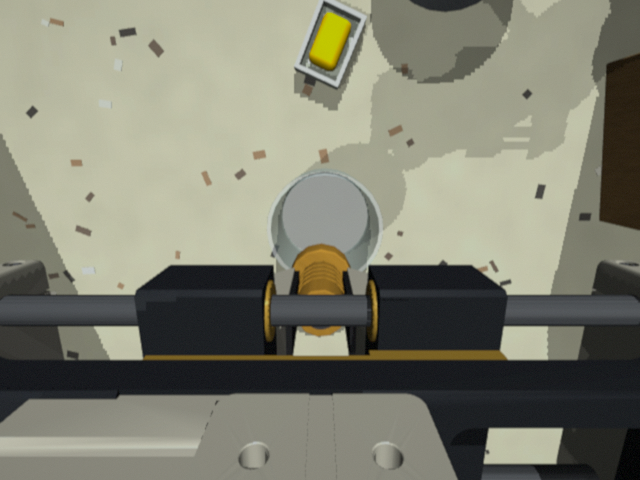

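View pics/e_scene.png

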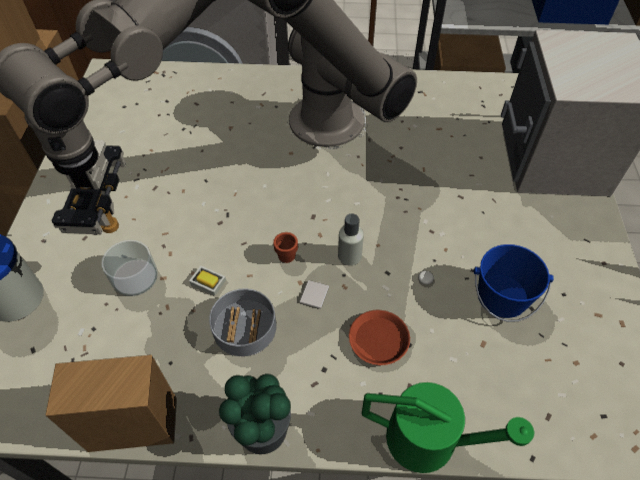

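The jar's rim spans u=270–380 with its far edge at v≈171. I'll check this against the projected rim of my estimate.

```bash
python3 wv.py w12 551 -360 75 603 -412 75 499 -412 75 551 -364 4 551 -360 0
python3 - <<'E'
import cv2
f=cv2.imread('pics/w12.png');cv2.imwrite('pics/w12c.png',cv2.resize(f[150:280,240:410],None,fx=4.5,fy=4.5,interpolation=cv2.INTER_CUBIC))
E
```

```text
[551.0, -360.0, 75.0] [321.8 172.8]
[603.0, -412.0, 75.0] [380. 232.]
[499.0, -412.0, 75.0] [263.9 231.8]
[551.0, -364.0, 4.0] [322.2 173.1]
[551.0, -360.0, 0.0] [322.2 169.1]
```

View pics/w12c.png

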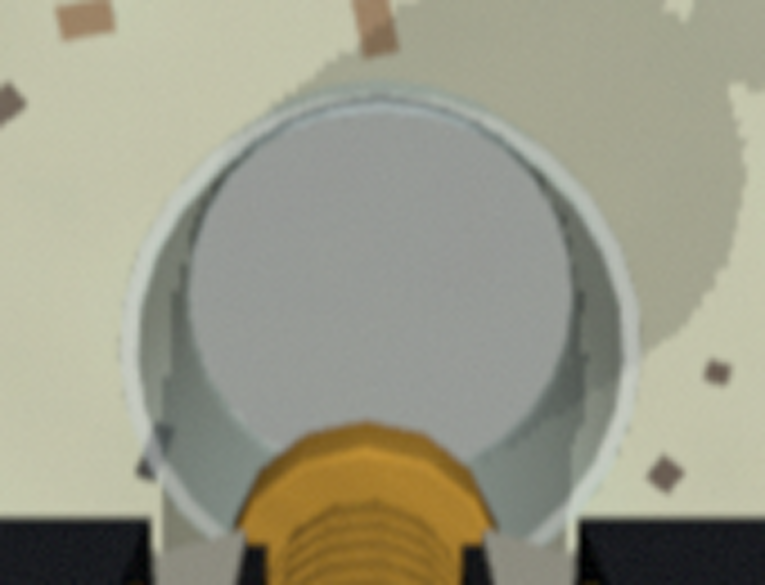

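The wrist view puts the jar about 3 mm further along +y and 2 mm along +x, at roughly (553,−409). I'll lower there, with the last part in small steps.

```bash
python3 go.py 553 -409 53 0
```

```text
t 17.45 grasp [ 551.  -410.6  230.1] jaw deg -0.0 w 21.3 F [ 0.7 -0.6 -1. ] q1,q6 [-0.75 -0.75]
(553.0, -409.0, 53.0, 0.0) -> [17.71  0.38 -0.15] turn -0.0 dist rows 3.5
```

Request:
{"op": "arm_command", "data": {"moves": [[4, 0.3, -0.1, 0, 0], [8, 0.4, -0.1, 0, 0], [11, 0.4, -0.1, 0, 0], [14, 0.4, -0.1, 0, 0], [16, 0.4, -0.15, 0, 0], [17, 0.4, -0.15, 0, 0], [17.6, 0.4, -0.15, 0, 0], [17.7, 0.4, -0.15, 0, 0], [17.7, 0.4, -0.15, 0, 0], [17.7, 0.4, -0.15, 0, 0]]}}

```text
time: 18.45
tool_pos: [555.1, -409.3, 213.5]
tcp_rot: [-1.422, 1.562, -2.994]
contact_force: [0.3, -0.2, -1.3]
grip_width: 21.4
```

```bash
python3 go.py 553 -409 49 0
```

```text
t 18.45 grasp [ 553.8 -409.5   54.5] jaw deg -0.0 w 21.4 F [ 0.3 -0.2 -1.3] q1,q6 [-0.75 -0.74]
(553.0, -409.0, 49.0, 0.0) -> [ 0.55 -0.07 -0.05] turn -0.0 dist rows 0.1
```

Request:
{"op": "arm_command", "data": {"moves": [[0.2, 0, 0, 0, 0], [0.3, 0, 0, 0, 0], [0.4, 0, 0, 0, 0], [0.5, 0, 0, 0, 0], [0.5, 0, 0, 0, 0]]}}

```text
time: 18.95
tool_pos: [555.0, -409.3, 208.3]
tcp_rot: [-1.452, 1.562, -3.023]
contact_force: [-0.3, 0.7, -1.5]
grip_width: 21.3
```

Request:
{"op": "arm_command", "data": {"moves": [[0.05, 0, 0, 0, 0], [0.1, 0, 0, 0, 0], [0.1, 0, 0, 0, 0]]}}

```text
time: 19.25
tool_pos: [555.0, -409.4, 208.2]
tcp_rot: [-1.383, 1.562, -2.954]
contact_force: [-1.5, 1.7, 5.0]
grip_width: 21.7
```

Request:
{"op": "arm_command", "data": {"moves": [[0.05, 0, 0, 0, 0], [0.1, 0, 0, 0, 0], [0.1, 0, 0, 0, 0]]}}

```text
time: 19.55
tool_pos: [554.9, -409.3, 208.1]
tcp_rot: [-1.349, 1.563, -2.92]
contact_force: [-2.2, 2.2, 7.9]
grip_width: 21.2
```

Force rose to 5–8 N, so the fitting stands on the jar floor. Releasing gently and retracting.

Request:
{"op": "arm_command", "data": {"moves": [[-0.05, 0, 0, 0, 0.36], [-0.05, 0, 0, 0, 0.36], [-0.05, 0, 0, 0, 0.36], [-0.05, 0, 0, 0, 0.36]]}}

```text
time: 19.95
tool_pos: [554.9, -409.3, 208.2]
tcp_rot: [-1.383, 1.562, -2.955]
contact_force: [0.4, -0.1, 0.0]
grip_width: 32.7
```

Request:
{"op": "arm_command", "data": {"moves": [[-3, 0, 0, 0, 0.36], [-7, 0, 0, 0, 0.36], [-12, 0, 0, 0, 0.5], [-17, 0, 0, 0, 0.6], [-18, 0, 0, 0, 0.6], [-18, 0, 0, 0, 0.6], [-18, 0, 0, 0, 0.6]]}}

```text
time: 20.65
tool_pos: [556.3, -408.9, 386.4]
tcp_rot: [-1.602, 1.561, 3.11]
contact_force: [0.8, -0.1, -1.0]
grip_width: 54.8
```

```bash
python3 wv.py w13; python3 go.py 470 74 270 0  470 74 270 -45
```

```text
t 20.7 grasp [ 554.4 -408.7  226.5] jaw deg -0.0 w 55.1 F [-0.7 -0.  -0.9] q1,q6 [-0.74 -0.74]
(470.0, 74.0, 270.0, 0.0) -> [ -4.18  -8.52 -48.27] turn -0.0 dist rows 9.8
(470.0, 74.0, 270.0, -45.0) -> [ -4.18  -8.52 -48.27] turn 45.0 dist rows 9.8
```

View pics/w13.png

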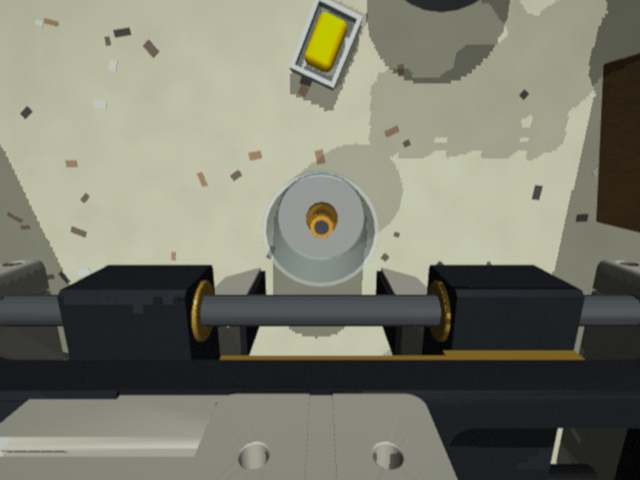

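The fitting stands upright mid-jar, at (321,222). Next is the bottle.

Request:
{"op": "arm_command", "data": {"moves": [[-1, -8.5, -48.3, 0, 0.7], [-2, -8.5, -48.3, 0, 0.7], [-2, -8.5, -48.3, 0, 0.7], [-2, -8.5, -48.3, 0, 0.7], [-2, -8.5, -48.3, 0, 0.7], [-2, -8.5, -48.3, 0, 0.7], [-2, -8.5, -48.3, 0, 0.7], [-2, -8.5, -48.3, 0, 0.7], [-2, -8.5, -48.3, 0, 0.7], [-2, -8.5, -48.3, 0, 0.7]]}}

```text
time: 21.7
tool_pos: [470.6, 76.4, 405.4]
tcp_rot: [-1.682, 1.555, 3.031]
contact_force: [0.2, -0.1, -0.4]
grip_width: 63.7
```

Request:
{"op": "arm_command", "data": {"moves": [[0, 0, 0, 0, 0.7], [0, 0, 0, 0, 0.7], [0, 0, 0, 0, 0.7], [0, 0, 0, 0, 0.7]]}}

```text
time: 22.1
tool_pos: [471.0, 75.1, 404.7]
tcp_rot: [-1.658, 1.554, 3.052]
contact_force: [0.3, -0.1, 0.2]
grip_width: 64.0
```

```bash
python3 wv.py w14 470 74 140 486 74 140 470 90 140; python3 go.py 470 74 122 0
```

```text
[470.0, 74.0, 140.0] [324.6 246.3]
[486.0, 74.0, 140.0] [345.8 246.4]
[470.0, 90.0, 140.0] [324.6 225.5]
t 22.15 grasp [468.4  75.4 245.9] jaw deg -0.1 w 64.6 F [ 1.3 -0.1 -0.7] q1,q6 [-0. -0.]
(470.0, 74.0, 122.0, 0.0) -> [12.39  0.36  0.16] turn -0.1 dist rows 2.5
```

View pics/w14.png

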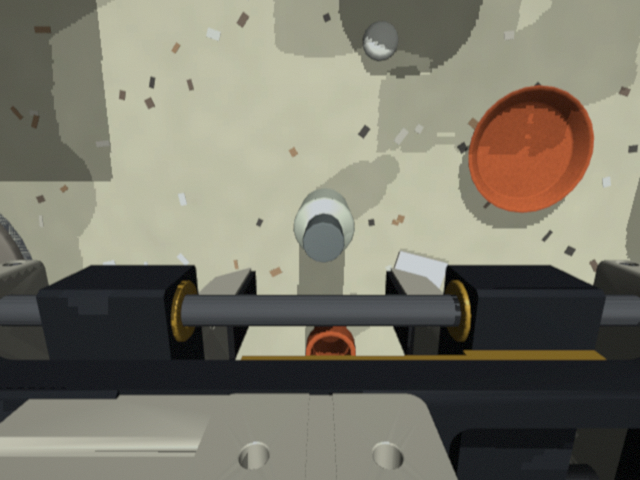

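The cap is at (323,241) against a prediction of (325,246), so I'll correct about 3 mm along −tool z. Descending onto the cap.

```bash
python3 go.py 469.5 77 123 0
```

```text
t 22.15 grasp [468.4  75.4 245.9] jaw deg -0.1 w 64.6 F [ 1.3 -0.1 -0.7] q1,q6 [-0. -0.]
(469.5, 77.0, 123.0, 0.0) -> [12.29  0.31 -0.14] turn -0.1 dist rows 2.5
```

Request:
{"op": "arm_command", "data": {"moves": [[4, 0.3, -0.1, 0, 0.7], [8, 0.3, -0.1, 0, 0.7], [10.5, 0.3, -0.1, 0, 0.7], [12, 0.3, -0.1, 0, 0.7], [12.3, 0.3, -0.1, 0, 0.7], [12.3, 0.3, -0.1, 0, 0.7], [12.3, 0.3, -0.1, 0, 0.5], [12.3, 0.3, -0.1, 0, 0], [12.3, 0.3, -0.1, 0, 0], [12.3, 0.3, -0.1, 0, 0]]}}

```text
time: 23.15
tool_pos: [472.0, 76.3, 282.4]
tcp_rot: [-1.67, 1.556, 3.04]
contact_force: [-0.3, 0.9, -1.5]
grip_width: 37.1
```

Request:
{"op": "arm_command", "data": {"moves": [[0, 0, 0, 0, 0], [0, 0, 0, 0, 0], [0, 0, 0, 0, 0]]}}

```text
time: 23.45
tool_pos: [472.0, 76.4, 282.5]
tcp_rot: [-1.672, 1.556, 3.039]
contact_force: [0.0, 0.8, 0.5]
grip_width: 31.1
```

```bash
python3 go.py 469.5 77 265 0
```

```text
t 23.45 grasp [469.6  76.6 123.5] jaw deg -0.1 w 31.1 F [0.  0.8 0.5] q1,q6 [-0.  0.]
(469.5, 77.0, 265.0, 0.0) -> [-14.15  -0.23  -0.06] turn -0.1 dist rows 2.8
```

Request:
{"op": "arm_command", "data": {"moves": [[-2, 0, 0, 0, 0], [-6, 0, 0, 0, 0], [-10, 0, 0, 0, 0], [-13, 0, 0, 0, 0], [-14.5, -0.2, 0, 0, 0], [-14.5, -0.2, 0, 0, 0], [-14.5, -0.2, 0, 0, 0]]}}

```text
time: 24.15
tool_pos: [472.0, 76.2, 426.6]
tcp_rot: [-1.662, 1.554, 3.048]
contact_force: [0.3, 0.1, -2.6]
grip_width: 31.7
```

```bash
python3 wv.py w15; python3 go.py 560 419 265 0
```

```text
t 24.2 grasp [469.1  76.4 267.1] jaw deg -0.1 w 31.7 F [-0.1 -0.2 -2.1] q1,q6 [-0.  0.]
(560.0, 419.0, 265.0, 0.0) -> [  0.1    9.03 -34.28] turn -0.1 dist rows 7.1
```

View pics/w15.png

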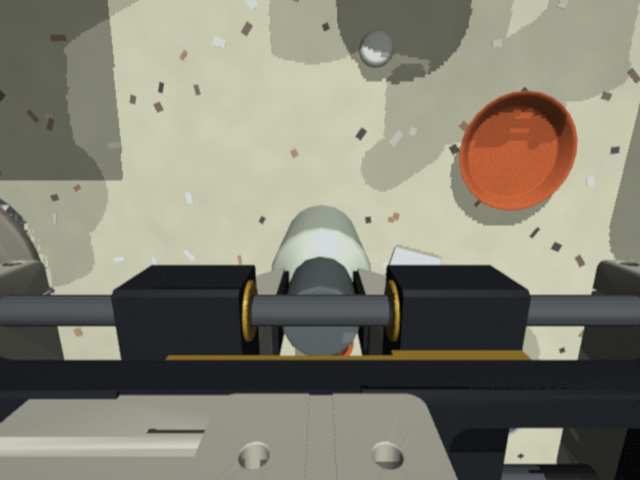

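Bottle lifted; the weight reading of −2.1 N agrees. Over to the pail.

Request:
{"op": "arm_command", "data": {"moves": [[0, 1, -4, 0, 0], [0, 2, -8, 0, 0], [0, 3.2, -12, 0, 0], [0, 4.2, -16, 0, 0], [0, 5.3, -20, 0, 0], [0, 6.3, -24, 0, 0], [0, 7.4, -28, 0, 0], [0, 8.2, -31, 0, 0], [0, 8.8, -33, 0, 0], [0, 9, -34, 0, 0]]}}

```text
time: 25.2
tool_pos: [562.8, 418.1, 421.4]
tcp_rot: [-1.552, 1.549, -3.123]
contact_force: [0.1, -0.8, -2.8]
grip_width: 31.5
```

Request:
{"op": "arm_command", "data": {"moves": [[0, 0, 0, 0, 0], [0, 0, 0, 0, 0], [0, 0, 0, 0, 0], [0, 0, 0, 0, 0]]}}

```text
time: 25.6
tool_pos: [562.9, 417.4, 421.4]
tcp_rot: [-1.539, 1.549, -3.111]
contact_force: [0.0, -0.2, -2.6]
grip_width: 31.5
```

```bash
python3 wv.py w16 560 419 100 560 491 100 632 419 100 488 419 100 ; python3 go.py 560 419 200 0 560 419 128 0
python3 - <<'E'
from plant import bot
import cv2
for n in ("top","scene"): cv2.imwrite(f"pics/f_{n}.png",bot.capture(n)["frame"])
E
```

```text
[560.0, 419.0, 100.0] [324.5 226.4]
[560.0, 491.0, 100.0] [324.6 144.6]
[632.0, 419.0, 100.0] [403.7 226.6]
[488.0, 419.0, 100.0] [246.2 226.1]
t 25.65 grasp [559.5 417.4 262.7] jaw deg -0.1 w 31.5 F [-0.   0.4 -2.2] q1,q6 [0.53 0.53]
(560.0, 419.0, 200.0, 0.0) -> [ 6.27  0.19 -0.17] turn -0.1 dist rows 1.3
(560.0, 419.0, 128.0, 0.0) -> [13.47  0.34 -0.17] turn -0.1 dist rows 2.7
```

View pics/w16.png

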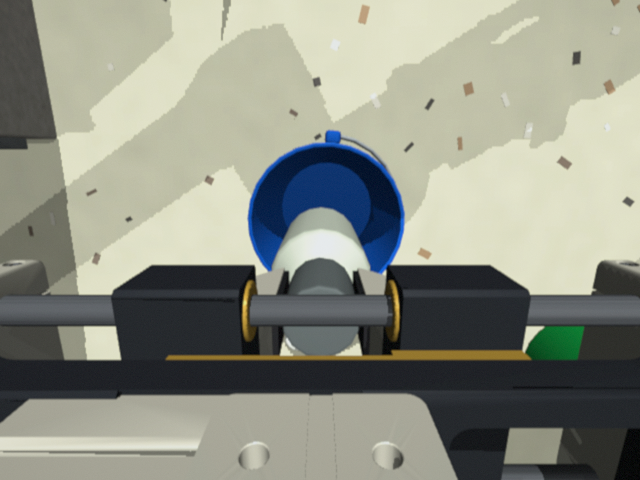

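View pics/f_scene.png

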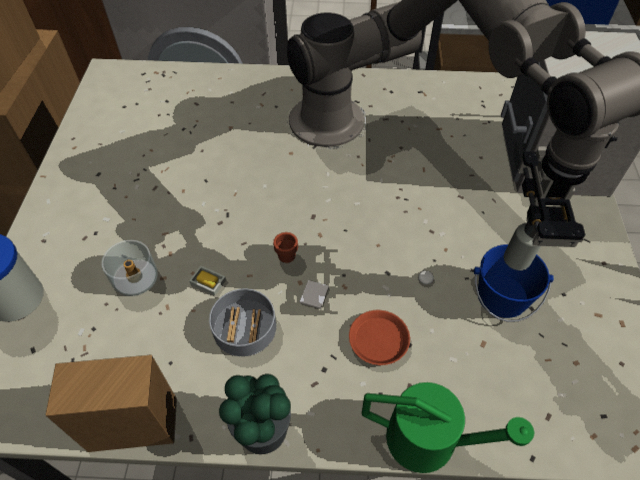

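The pail rim spans u=249–404 with its far edge at v=143, within 2 px of the estimate. Lowering the bottle.

```bash
python3 go.py 561 421 131 0
```

```text
t 25.75 grasp [559.5 417.6 262.9] jaw deg -0.1 w 31.6 F [ 0.2 -0.2 -1.4] q1,q6 [0.53 0.53]
(561.0, 421.0, 131.0, 0.0) -> [13.18  0.43 -0.35] turn -0.1 dist rows 2.6
```

Request:
{"op": "arm_command", "data": {"moves": [[3, 0.2, -0.3, 0, 0], [6, 0.4, -0.4, 0, 0], [9, 0.4, -0.4, 0, 0], [11, 0.4, -0.4, 0, 0], [12.5, 0.4, -0.4, 0, 0], [13, 0.4, -0.4, 0, 0], [13.1, 0.4, -0.4, 0, 0], [13.2, 0.4, -0.4, 0, 0], [13.2, 0.4, -0.4, 0, 0]]}}

```text
time: 26.65
tool_pos: [564.3, 421.6, 291.0]
tcp_rot: [-1.615, 1.551, 3.096]
contact_force: [-0.3, 0.1, -2.5]
grip_width: 31.6
```

Request:
{"op": "arm_command", "data": {"moves": [[0.1, 0, 0, 0, 0], [0.2, 0, 0, 0, 0], [0.3, 0, 0, 0, 0], [0.4, 0, 0, 0, 0], [0.4, 0, 0, 0, 0]]}}

```text
time: 27.15
tool_pos: [564.2, 421.6, 287.0]
tcp_rot: [-1.613, 1.551, 3.099]
contact_force: [0.5, -0.5, -2.3]
grip_width: 31.2
```

```bash
python3 go.py
```

```text
t 27.15 grasp [561.1 421.8 128. ] jaw deg -0.1 w 31.2 F [ 0.5 -0.5 -2.3] q1,q6 [0.53 0.53]
```

Request:
{"op": "arm_command", "data": {"moves": [[0.05, 0, 0, 0, 0], [0.1, 0, 0, 0, 0], [0.1, 0, 0, 0, 0]]}}

```text
time: 27.45
tool_pos: [564.1, 421.7, 286.8]
tcp_rot: [-1.638, 1.552, 3.073]
contact_force: [-1.9, -0.7, 4.8]
grip_width: 31.4
```

Request:
{"op": "arm_command", "data": {"moves": [[0.05, 0, 0, 0, 0], [0.1, 0, 0, 0, 0], [0.1, 0, 0, 0, 0]]}}

```text
time: 27.75
tool_pos: [564.1, 421.7, 286.8]
tcp_rot: [-1.663, 1.553, 3.049]
contact_force: [-2.6, -1.1, 6.7]
grip_width: 31.7
```

Floor contact (Fz rose from −2 to +6 N). Releasing and lifting off.

Request:
{"op": "arm_command", "data": {"moves": [[-0.05, 0, 0, 0, 0.5], [-0.05, 0, 0, 0, 0.6], [-0.05, 0, 0, 0, 0.6], [-0.05, 0, 0, 0, 0.6], [-0.05, 0, 0, 0, 0.6]]}}

```text
time: 28.25
tool_pos: [564.1, 421.7, 287.0]
tcp_rot: [-1.656, 1.552, 3.055]
contact_force: [0.9, 0.2, -0.9]
grip_width: 54.9
```

Request:
{"op": "arm_command", "data": {"moves": [[-2, 0, 0, 0, 0.6], [-6, 0, 0, 0, 0.6], [-10, 0, 0, 0, 0.8], [-13, 0, 0, 0, 1], [-13, 0, 0, 0, 1], [-13, 0, 0, 0, 1], [-13, 0, 0, 0, 1]]}}

```text
time: 28.95
tool_pos: [566.4, 421.4, 415.1]
tcp_rot: [-1.567, 1.55, -3.139]
contact_force: [-0.2, 0.1, -0.1]
grip_width: 89.2
```

```bash
python3 wv.py w17; python3 go.py 475 -71 180 0 475 -71 180 90
```

```text
t 29.0 grasp [563.  421.4 255.9] jaw deg -0.0 w 90.7 F [-0.2  1.3  0.3] q1,q6 [0.53 0.53]
(475.0, -71.0, 180.0, 0.0) -> [ 7.79 -8.6  49.24] turn -0.0 dist rows 10.1
(475.0, -71.0, 180.0, 90.0) -> [ 7.79 -8.6  49.24] turn 90.0 dist rows 10.1
```

View pics/w17.png

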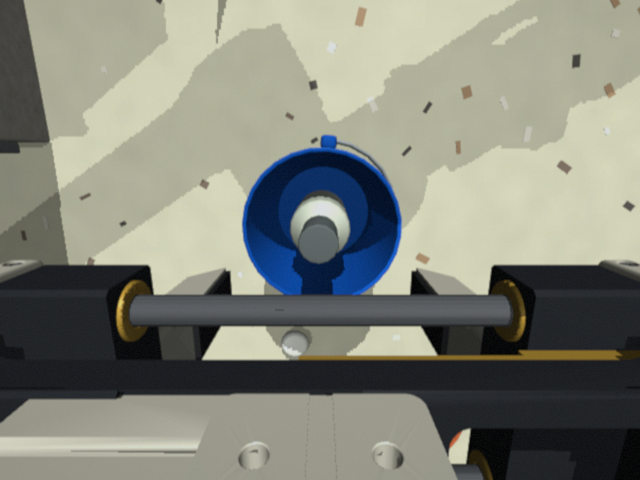

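The bottle stands upright in the pail: cap at (318,240), body inside the rim. Last is the pot, gripped by its collar with the jaws along y, since the body must stay clear of the watering can at the saucer.

Request:
{"op": "arm_command", "data": {"moves": [[0, -8.6, 49.2, 90, 1], [0, -8.6, 49.2, 90, 1], [0, -8.6, 49.2, 90, 1], [0, -8.6, 49.2, 90, 1], [6, -8.6, 49.2, 90, 1], [6, -8.6, 49.2, 90, 1], [6, -8.6, 49.2, 90, 1], [6, -8.6, 49.2, 90, 1], [6, -8.6, 49.2, 90, 1], [6, -8.6, 49.2, 90, 1]]}}

```text
time: 30.0
tool_pos: [478.7, -66.6, 356.7]
tcp_rot: [-0.075, 1.548, 3.131]
contact_force: [0.5, 0.3, 0.0]
grip_width: 92.2
```

```bash
python3 go.py 475 -71 190 90
```

```text
t 30.0 grasp [475.  -66.6 197.7] jaw deg -86.3 w 92.2 F [0.5 0.3 0. ] q1,q6 [-0.3   1.21]
(475.0, -71.0, 190.0, 90.0) -> [0.77 0.44 0.01] turn 3.7 dist rows 0.2
```

Request:
{"op": "arm_command", "data": {"moves": [[0.8, 0.4, 0, 3.7, 1], [0.8, 0.4, 0, 3.7, 1], [0.8, 0.4, 0, 3.7, 1], [0.8, 0.4, 0, 3.7, 1]]}}

```text
time: 30.4
tool_pos: [479.0, -69.6, 348.8]
tcp_rot: [-0.02, 1.548, 3.124]
contact_force: [0.1, 0.3, 0.2]
grip_width: 91.6
```

```bash
python3 wv.py w18 475 -71 58 503 -71 58 447 -71 58 475 -43 58 475 -99 58; python3 go.py 475 -71 47 90
```

```text
[475.0, -71.0, 58.0] [323.2 232.7]
[503.0, -71.0, 58.0] [323.3 198.9]
[447.0, -71.0, 58.0] [323.  264.7]
[475.0, -43.0, 58.0] [289.3 232.6]
[475.0, -99.0, 58.0] [357.1 232.8]
t 30.45 grasp [475.4 -69.5 190. ] jaw deg -89.9 w 91.8 F [ 0.6 -0.7 -0.3] q1,q6 [-0.3   1.27]
(475.0, -71.0, 47.0, 90.0) -> [14.29  0.15 -0.28] turn 0.1 dist rows 2.9
```

View pics/w18.png

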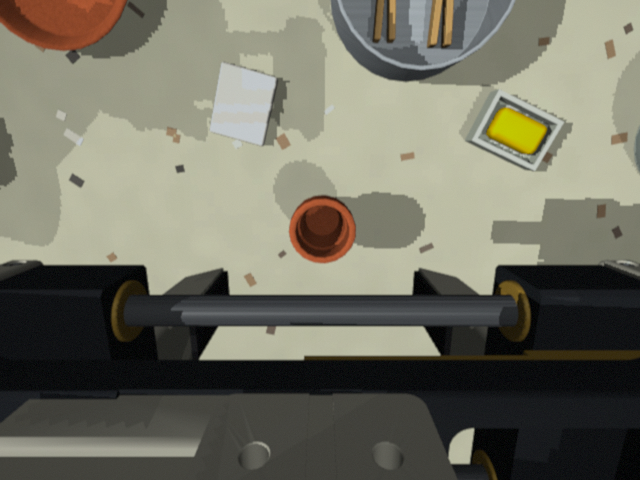

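The pot rim is at u 289–356, v 196–263, centre (322.5,229.5); about 2 mm further along +x. Descending.

```bash
python3 go.py 477 -70.5 47 90
```

```text
t 30.45 grasp [475.4 -69.5 190. ] jaw deg -89.9 w 91.8 F [ 0.6 -0.7 -0.3] q1,q6 [-0.3   1.27]
(477.0, -70.5, 47.0, 90.0) -> [14.29  0.1  -0.48] turn 0.1 dist rows 2.9
```

Request:
{"op": "arm_command", "data": {"moves": [[4, 0.1, -0.4, 0, 1], [8, 0.1, -0.5, 0, 1], [11, 0.1, -0.5, 0, 1], [13.3, 0.1, -0.5, 0, 1], [14.3, 0.1, -0.5, 0, 1], [14.3, 0.1, -0.5, 0, 1], [14.3, 0.1, -0.5, 0, 0.75], [14.3, 0.1, -0.5, 0, 0.65], [14.3, 0.1, -0.5, 0, 0.4], [14.3, 0.1, -0.5, 0, 0.4]]}}

```text
time: 31.45
tool_pos: [481.0, -70.6, 206.6]
tcp_rot: [0.008, 1.55, -3.132]
contact_force: [-0.6, -0.5, -0.0]
grip_width: 64.3
```

Request:
{"op": "arm_command", "data": {"moves": [[0, 0, 0, 0, 0.4], [0, 0, 0, 0, 0.4], [0, 0, 0, 0, 0.4]]}}

```text
time: 31.75
tool_pos: [481.1, -70.7, 207.0]
tcp_rot: [0.021, 1.55, -3.118]
contact_force: [-1.1, -1.1, 4.4]
grip_width: 54.6
```

```bash
python3 go.py
```

```text
t 31.75 grasp [477.8 -70.7  48.1] jaw deg -89.9 w 54.6 F [-1.1 -1.1  4.4] q1,q6 [-0.3   1.27]
```

Request:
{"op": "arm_command", "data": {"moves": [[-1.5, 0, 0, 0, 0.4], [-4, 0, 0, 0, 0.4], [-7, 0, 0, 0, 0.4], [-9, 0, 0, 0, 0.4], [-10, 0, 0, 0, 0.4], [-10, 0, 0, 0, 0.4], [-10, 0, 0, 0, 0.4]]}}

```text
time: 32.45
tool_pos: [482.8, -70.5, 306.0]
tcp_rot: [-0.005, 1.549, 3.139]
contact_force: [-1.2, 0.1, -2.2]
grip_width: 54.7
```

```bash
python3 wv.py w19; python3 go.py 683 141 148 90
```

```text
t 32.5 grasp [479.2 -70.5 146.8] jaw deg -89.9 w 54.2 F [ 0.1 -0.3 -1.2] q1,q6 [-0.3   1.27]
(683.0, 141.0, 148.0, 90.0) -> [ -0.57 -21.09 -20.43] turn 0.1 dist rows 5.9
```

View pics/w19.png

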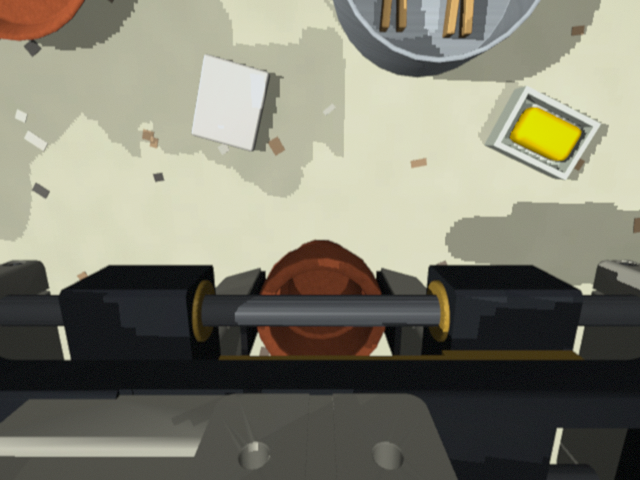

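The pot is held level by its collar. Over to the saucer.

Request:
{"op": "arm_command", "data": {"moves": [[-0.1, -2.8, -2.7, 0, 0.4], [-0.2, -5.6, -5.4, 0, 0.4], [-0.2, -8.4, -8.1, 0, 0.4], [-0.3, -11.2, -10.8, 0, 0.4], [-0.4, -14, -13.5, 0, 0.4], [-0.5, -16.8, -16.2, 0, 0.4], [-0.6, -19, -18.4, 0, 0.4], [-0.6, -20.5, -19.8, 0, 0.4], [-0.6, -21.1, -20.4, 0, 0.4], [-0.6, -21.1, -20.4, 0, 0.4]]}}

```text
time: 33.5
tool_pos: [686.3, 141.5, 305.2]
tcp_rot: [0.001, 1.545, -3.137]
contact_force: [0.4, -0.4, -1.6]
grip_width: 54.4
```

Request:
{"op": "arm_command", "data": {"moves": [[0, 0, 0, 0, 0.4], [0, 0, 0, 0, 0.4], [0, 0, 0, 0, 0.4]]}}

```text
time: 33.8
tool_pos: [686.0, 140.6, 305.3]
tcp_rot: [0.006, 1.545, -3.133]
contact_force: [-0.8, 0.5, -1.4]
grip_width: 54.7
```

```bash
python3 wv.py w20 683 141 18 748 141 18 683 206 18 683 76 18; python3 go.py 683 141 58 90
python3 - <<'E'
from plant import bot
import cv2
f=bot.capture("scene")["frame"];cv2.imwrite("pics/g_s.png",cv2.resize(f[200:480,300:570],None,fx=2.1,fy=2.1))
E
```

```text
[683.0, 141.0, 18.0] [320.9 231.6]
[748.0, 141.0, 18.0] [321. 149.]
[683.0, 206.0, 18.0] [241.  231.5]
[683.0, 76.0, 18.0] [400.7 231.8]
t 33.85 grasp [682.1 140.8 146.6] jaw deg -89.9 w 54.2 F [-0.8  0.4 -0.6] q1,q6 [0.09 1.66]
(683.0, 141.0, 58.0, 90.0) -> [ 8.85 -0.02 -0.31] turn 0.1 dist rows 1.8
```

View pics/w20.png

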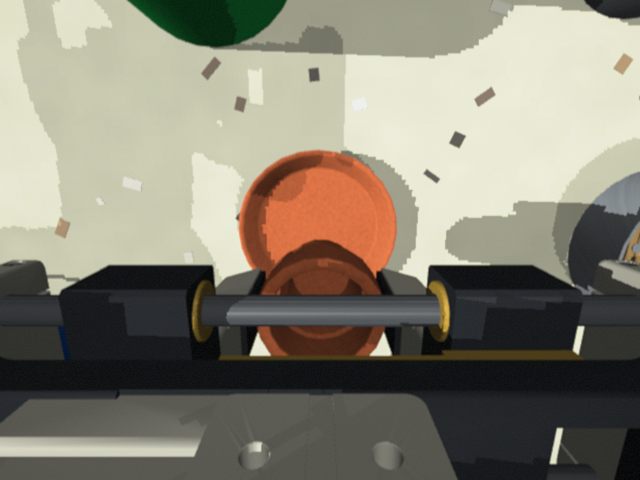

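View pics/g_s.png

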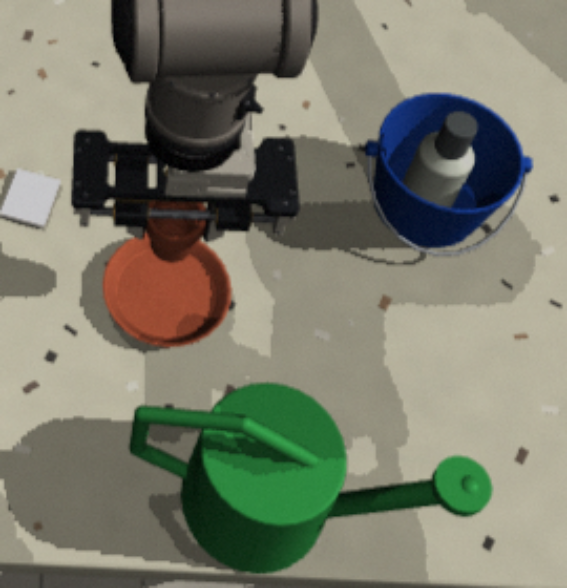

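The saucer rim spans u=239–397 with its far edge at v≈150, slightly left of prediction. Since the pot must be in the middle, I'll fit a circle to the visible rim points.

```bash
cat > sc.py <<'E'
from h import *
from plant import bot
from scipy.optimize import least_squares
def run(n,f,C,pred):
    hsv=cv2.cvtColor(f,cv2.COLOR_BGR2HSV); m=cv2.inRange(hsv,(0,110,50),(14,255,255))|cv2.inRange(hsv,(172,110,50),(180,255,255))
    cs,_=cv2.findContours(m,cv2.RETR_EXTERNAL,cv2.CHAIN_APPROX_NONE); c=max(cs,key=cv2.contourArea)[:,0,:].astype(float)
    if n=="wrist": c=c[(c[:,1]<235)]
    P=np.array([ray(C,u,18)[:2] for u in c])
    r=least_squares(lambda q:np.hypot(P[:,0]-q[0],P[:,1]-q[1])-q[2],[*pred,65],loss='soft_l1',f_scale=1)
    print(n,len(P),r.x.round(1),"rms",np.sqrt(np.mean(r.fun**2)).round(2))
o=bot.get_obs();c=bot.capture("wrist");run("wrist",c['frame'],cam(c,o),(683,141))
for n in("top","scene"):
    c=cv2.imread(f"pics/b_{n}.png"); k=bot.capture(n); run(n,c,cam(k),(683,141))
E
python3 sc.py
```

```text
wrist 236 [683.2 143.9  63.9] rms 0.28
top 172 [683.2 142.2  62.6] rms 0.67
scene 164 [681.9 140.7  63.1] rms 0.65
```

Three views: (683.2,143.9), (683.2,142.2) and (681.9,140.7). I'll aim for (683.5,143).

```bash
python3 go.py 683.5 143 58 90
```

```text
t 34.05 grasp [682.3 141.3 146.5] jaw deg -89.8 w 54.6 F [ 0.4  0.1 -0.9] q1,q6 [0.09 1.66]
(683.5, 143.0, 58.0, 90.0) -> [ 8.85 -0.17 -0.34] turn 0.2 dist rows 1.8
```

Request:
{"op": "arm_command", "data": {"moves": [[2.5, -0.2, -0.3, 0, 0.4], [5, -0.2, -0.3, 0, 0.4], [7, -0.2, -0.3, 0, 0.4], [8.2, -0.2, -0.3, 0, 0.4], [8.6, -0.2, -0.3, 0, 0.4], [8.8, -0.2, -0.3, 0, 0.4], [8.8, -0.2, -0.3, 0, 0.4], [8.8, -0.2, -0.3, 0, 0.4]]}}

```text
time: 34.85
tool_pos: [687.4, 143.3, 218.7]
tcp_rot: [-0.01, 1.548, 3.135]
contact_force: [-0.6, -0.5, -1.5]
grip_width: 54.7
```

```bash
python3 go.py 683.5 143 54 90
```

```text
t 34.85 grasp [683.7 143.4  59.7] jaw deg -89.8 w 54.7 F [-0.6 -0.5 -1.5] q1,q6 [0.1  1.66]
(683.5, 143.0, 54.0, 90.0) -> [0.57 0.04 0.01] turn 0.2 dist rows 0.1
```

Request:
{"op": "arm_command", "data": {"moves": [[0.1, 0, 0, 0, 0.4], [0.2, 0, 0, 0, 0.4], [0.3, 0, 0, 0, 0.4], [0.4, 0, 0, 0, 0.4], [0.5, 0, 0, 0, 0.4], [0.5, 0, 0, 0, 0.4]]}}

```text
time: 35.45
tool_pos: [687.2, 143.3, 213.4]
tcp_rot: [-0.007, 1.547, 3.138]
contact_force: [0.2, 0.2, -1.6]
grip_width: 54.6
```

Request:
{"op": "arm_command", "data": {"moves": [[0.05, 0, 0, 0, 0.4], [0.1, 0, 0, 0, 0.4], [0.1, 0, 0, 0, 0.4]]}}

```text
time: 35.75
tool_pos: [687.3, 143.3, 213.1]
tcp_rot: [-0.007, 1.548, 3.138]
contact_force: [-2.1, -0.7, 5.4]
grip_width: 54.6
```

Contact (Fz −1.6 → +5.4 N): the pot stands on the saucer floor. Releasing and rising.

Request:
{"op": "arm_command", "data": {"moves": [[0, 0, 0, 0, 0.75], [0, 0, 0, 0, 0.9], [0, 0, 0, 0, 1], [0, 0, 0, 0, 1], [0, 0, 0, 0, 1], [0, 0, 0, 0, 1]]}}

```text
time: 36.35
tool_pos: [687.2, 143.3, 213.0]
tcp_rot: [-0.007, 1.548, 3.138]
contact_force: [0.3, -0.0, -0.4]
grip_width: 91.5
```

Request:
{"op": "arm_command", "data": {"moves": [[-2, 0, 0, 0, 1], [-5, 0, 0, 0, 1], [-9, 0, 0, 0, 1], [-13, 0, 0, 0, 1], [-15, 0, 0, 0, 1], [-15, 0, 0, 0, 1], [-15, 0, 0, 0, 1]]}}

```text
time: 37.05
tool_pos: [690.5, 143.3, 362.4]
tcp_rot: [-0.004, 1.547, 3.141]
contact_force: [0.6, 0.2, -0.9]
grip_width: 91.8
```

```bash
cat > fin.py <<'E'
import cv2,sys
from h import *
from plant import bot
o=bot.get_obs();c=bot.capture("wrist");C=cam(c,o);cv2.imwrite("pics/%s.png"%sys.argv[1],c['frame'])
E
python3 wv.py w21 683 143 18 683 143 64; python3 go.py 400 -100 200 90
```

```text
[683.0, 143.0, 18.0] [321.6 222.4]
[683.0, 143.0, 64.0] [321.7 234.3]
t 37.1 grasp [686.3 143.2 202.3] jaw deg -89.8 w 91.8 F [ 0.7  0.1 -1.3] q1,q6 [0.1  1.66]
(400.0, -100.0, 200.0, 90.0) -> [ 0.97 24.23 28.69] turn 0.2 dist rows 7.5
```

View pics/w21.png

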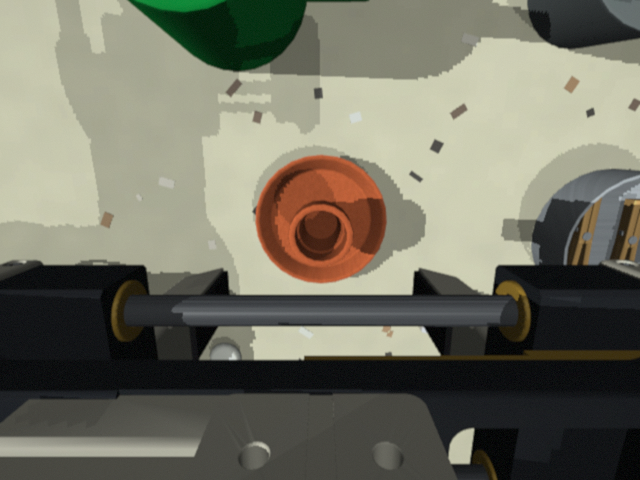

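The pot rim centre (322,231) sits over the saucer centre (321,218) with the offset expected from its height. Moving the arm away for a final check from the fixed cameras.

Request:
{"op": "arm_command", "data": {"moves": [[0, 24, 28, 0, 1], [0, 24, 28, 0, 1], [0, 24, 28, 0, 1], [0, 24, 28, 0, 1], [0, 24, 28, 0, 1], [0, 24, 28, 0, 1], [0, 24, 28, 0, 1], [0, 24, 28, 0, 1], [0, 24, 28, 0, 1], [0, 24, 28, 0, 1]]}}

```text
time: 38.1
tool_pos: [411.3, -97.6, 367.7]
tcp_rot: [-0.03, 1.544, 3.113]
contact_force: [0.5, 0.4, -0.1]
grip_width: 92.0
```

Request:
{"op": "arm_command", "data": {"moves": [[-5, 18, 0, 0, 1], [-5, 18, 0, 0, 1], [-5, 18, 0, 0, 1], [-5, 18, 0, 0, 1], [-5, 18, 0, 0, 1], [-5, 18, 0, 0, 1], [-5, 18, 0, 0, 1], [-5, 18, 0, 0, 1]]}}

```text
time: 38.9
tool_pos: [413.5, -276.3, 417.0]
tcp_rot: [-0.066, 1.543, 3.08]
contact_force: [-0.4, -0.3, -0.0]
grip_width: 91.7
```

```bash
python3 - <<'E'
from h import *
from plant import bot
c=bot.capture("top");t=cam(c);cv2.imwrite("pics/z_t.png",c['frame'])
d=bot.capture("scene");s=cam(d);cv2.imwrite("pics/z_s.png",cv2.resize(d['frame'][180:400,80:580],None,fx=1.6,fy=1.6,interpolation=cv2.INTER_CUBIC))
cv2.imwrite("pics/z_t2.png",cv2.resize(c['frame'][110:280,60:310],None,fx=3.2,fy=3.2,interpolation=cv2.INTER_CUBIC))
print("top px of pot rim centre expected",proj(t,[683,143,64]).round(1),"floor",proj(t,[683,143,18]).round(1), "scene", proj(s,[683,143,64]).round(1))
E
python3 go.py
```

```text
top px of pot rim centre expected [256.7 154.7] floor [260.1 159.6] scene [381.8 326.4]
t 39.0 grasp [ 409.  -276.4  258.4] jaw deg -89.8 w 92.0 F [-0. -0. -0.] q1,q6 [-0.74  0.83]
```

View pics/z_t.png

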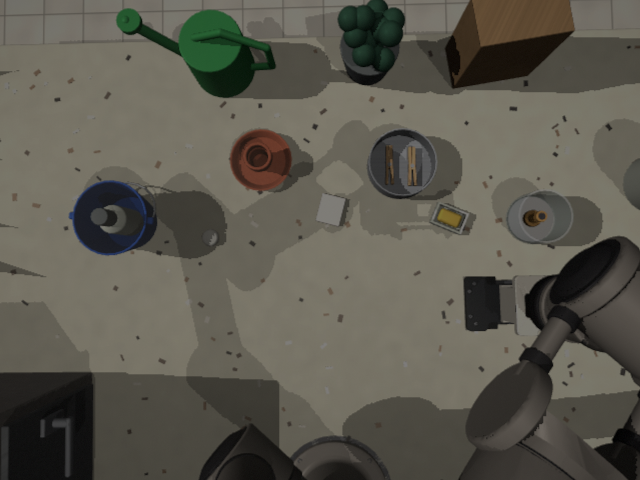

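View pics/z_s.png

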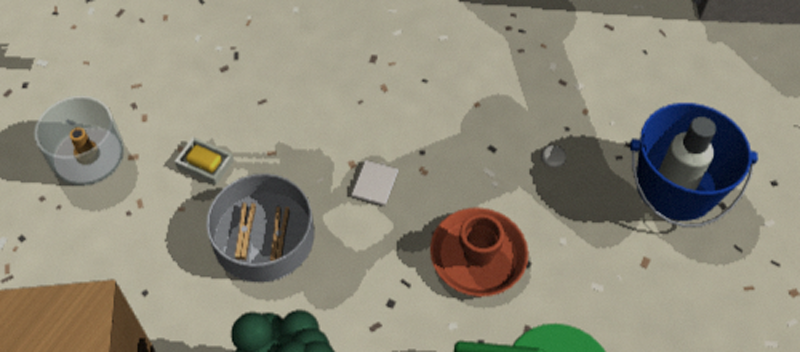

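View pics/z_t2.png

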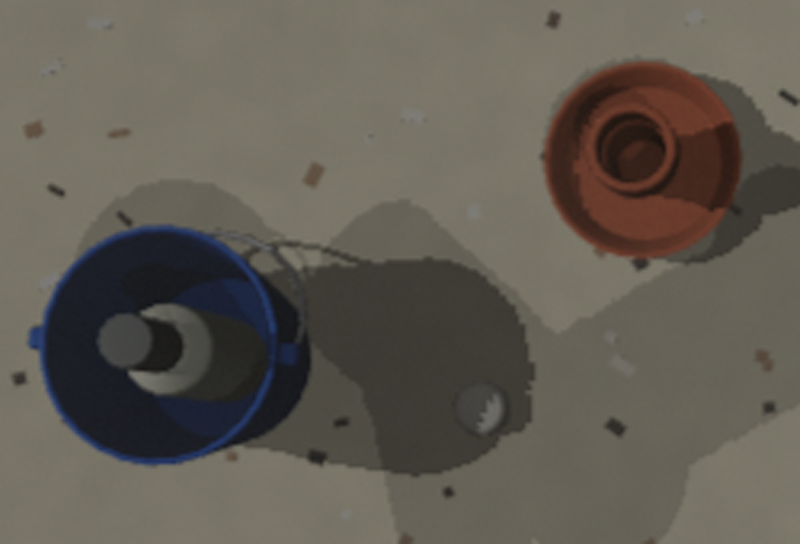

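All checks agree. In the top view the pot rim is at (257.5,156.7) against (256.7,154.7) for perfect centring, so about 3 mm off at most. The arm is clear of everything and still, so I'm handing in.

```bash
python3 -c "
from plant import bot
print(bot.close_job())"
```

```text
the job is handed in; nothing more can be done
None
```

I did the whole job in the order asked and handed it in at about 39 s of the 134 s allowed, with the gripper open and touching nothing.

- **Pegs:** both lie side by side in the stainless tin.
- **Fitting:** I lowered it until I felt the jar floor (up to 8 N). It stands upright near the middle of the jar.
- **Bottle:** it stands upright in the blue pail, lowered to the floor before release (about 7 N).
- **Flowerpot:** it was set on the saucer floor (about 5 N) before release and stands upright.

**Last checks:** the final top and scene views show every item in its place and the other objects where they were. The pot reads about 3 mm off the saucer's centre in the top view and less in the scene view. The three camera fits of the saucer's centre differed by about 3 mm in y, and I aimed within that spread.

The tool leaned to about 1.5° from vertical by the end. I let go of each standing item at nearly the same lean I gripped it with, and all three stood straight.

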